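# Lock the strainer cover with the pin wrench in its narrow frame

### The job

Lock the coolant strainer's cover: take the pin wrench (the one with two pins under its crossbar) from the rubber mat, drop its pins between the lobes of the steel ring and turn the ring clockwise, seen from above, until its long tab is up against the upright stop post. The frame's side walls allow only a short swing, so lift the wrench off, swing it back and reseat it for another stroke; touch the housing, ring and frame only with the wrench. At the end lay the wrench back down flat on the mat and let go of it.

Things in the scene. Friction and masses are not known exactly. Their poses are not given: they have to be found in the camera images.
- pin_wrench: Steel pin wrench, 0.4 kg, on the mat, pins down, beside a flat open-ended spanner (bystander). Origin: midway between its two pin tips, at their level; x along the handle away from the head, z up. Pins: 10 mm thick, 24 mm long, at y = +-40 mm, under a crossbar 24 x 100 mm, z 24 to 34. A heavy foot 24 x 40 mm under the handle's end (x = 207) reaches z = 0: it stands level.
- wrench_grip (a point): Where to grip the wrench, across the handle from above: centre of the handle bar (18 mm wide in y, 20 mm tall, z 24 to 44, straight from x = 0 to 217 mm), 150 mm from the wrench's origin along x and 34 mm above it. Near the centre of mass; outside the frame's walls when seated. Axes as the wrench.
- housing: Fixed coolant strainer in a green frame. Origin: on the ring's axis at bench level; x points out of the frame's open mouth. Pot radius 60 mm, top z = 70. Side walls' inner faces y = +-85 mm, 8 mm thick, ending at x = 75; back wall x = -93; all 135 mm high. The handle sticks out of the mouth and may swing 40 degrees either side of x. Stop post: 10 mm thick, top z = 102, at x = 4, y = -66 mm.
- ring_seat (a point): On the ring's axis, 80 mm above the bench: where the wrench's origin is when fully seated (crossbar on the hub, hub top z = 104 mm); up to 6 mm higher still drives well. Lobes: z 78 to 102 mm; pins clear them above. The handle must lie above a lobe: the pins then come down midway between lobes with 10 mm of room either side (15 degrees of lost motion each way). Axes as the housing.
- lock_ring (a joint): Steel ring's angle in rad, clockwise from above; starts at 0 to 0.26, the tab meets the stop post at 2.02 (hard stop). Six radial lobes 60 degrees apart, 9 mm thick, out to radius 50 mm, one of them (the tab) to 68; hub radius 16. At value q the tab points 0.663 - q rad anticlockwise of the housing's x. Stiff, 0.25 N m of friction; stays where left.
- mat: Black rubber mat, 340 x 260 x 4 mm, fixed on the bench. Origin: centre of its underside; x along its length.

How it is judged:
By the outcome, as a careful person would: the job done as asked, in the order asked, and still so for the second after the job is handed in, with the robot touching nothing.
It also fails if it takes over 72 s, if anything falls off the work surface, if the arm or the gripper's body presses on something with over 40 N, if the wrist force passes 120 N, or if a joint passes its speed limit or range.

### The arm

A 6-joint arm with a two-finger parallel gripper is mounted at the origin on the work surface. World frame = base frame: x ahead of the robot, y to its left, z up, the work surface at z = 0. Lengths are in m, angles in rad, forces in N, time in s.
With the tool pointing down it reaches from about 0.35 to 0.975 m from the base axis. Payload 4.9 kg.
Tool frame: the origin (TCP) lies at the very end of the fingers, on their centre line; the grasp point (between the pads) lies 19 mm behind it; z points along the fingers, x is the direction in which the jaws open and shut, and the axes are right-handed (so a half turn about z gives the same grasp; the last joint's range is limited). The gripper opens to 85 mm and grips with 20 to 120 N. Pads are 22 mm wide; open, the fingers measure 114 mm over their backs; the gripper's body (76 mm by 85 mm) begins 54 mm behind the grasp point. The pads swing forward as they close: fully open they stand 13 mm farther back than shut.
Start: joints at [1.035, 0.053, 1.613, -0, 1.476, -0.119], TCP at [0.253, 0.571, 0.231] pointing down, gripper open.
Joint ranges: [-3.01, 3.01], [-1.01, 2.22], [0.06, 2.58], [-1.02, 4.17], [0.09, 2.62], [-3.14, 3.14]. Speed limits (rad/s): [2.57, 2.57, 3.14, 3.14, 3.14, 3.14].

### API

Orientations are given as a rotation vector (axis times angle).
In Python, from station import monitor, imaging, ticket gives the robot as it stands.
- The arm moves only by the tool step_arm, never from a script. Its argument "targets" is one flat list of numbers, 4 for each row, row after row: the shift along the tool's x, y, z in m, then the turn about the tool's z in rad. In form: [tx, ty, tz, roll, tx, ty, tz, roll, ...]. A call has 1 to 12 rows; each row is the pose to reach, as a shift and turn from the pose measured when the call began, along the tool's axes at that moment; what a row does not reach only later rows make up. A row lasts 1/12 s, in which the tool goes at most 41.7 mm and 7.16 degrees, less where a joint would pass 70% of its speed; a pose out of reach is approached as far as the arm can. A call with a gripper value outside its range is refused whole. "grip" is the finger opening in m, from 0 to 0.0854, set as the call begins (left out, the last holds). The fingers move at their own pace and stop on an object; "force" is the grip in N (left out, the last holds). Time passes only in rows, so rows that repeat a pose let the fingers close. It gives the time, the measured TCP pose, the force and the opening at its end, in the units of the state.
- monitor.get_obs(): the state, without advancing time (a new reading comes with each control period).
- imaging.get_image(name): name is "side" or "top"; returns a dict with "color" (480x640x3 uint8, red, green, blue), "depth" (480x640 float32, m along the optical axis (not along the pixel's ray), 0 where there is no reading), "fov_y" (degrees; the focal length in pixels is half the picture's height over the tangent of half this angle, whatever the lens; pixels are square), "cx", "cy" (the principal point, pixels), "k1" (the pictures are not rectified: a ray, as slopes to the right and down, at radius r is drawn at 1 + k1 r^2 times it, then the intrinsics apply), "R" (3x3) and "t" (3): a world point X has camera coordinates R X + t. Camera axes: x right, y down, z forward; pixel columns grow to the right and rows downward; lengths in m; the calibration is good to about 2 mm. A picture is of the moment at which its call begins.
- ticket.finish_job(): hands the job in, once; it reports no verdict.
Trained networks look in a picture, given as the dict that the camera call returned (one of the last four; its "shot" number tells which), for a name from the list of things; names that differ only in an ending like _2 or _b are one class to them, and where a whole thing is asked for, a point or a joint stands for the part that bears it (a point fixed in the world has none). Each returns a list of dicts, best first, with "score" (0 to 1); they miss things now and then, are a little off and sometimes report something else, mostly with a low value. They report only what shows in the picture. A call takes as long as a camera call.
- imaging.search_frame(name, picture): "uv" ([column, row] in pixels, amid what is visible of it).
- imaging.mark_of(name, picture): "uv" ([column, row] in pixels: a listed point, or the origin of a listed thing).
The state is a dict: "t": time; "q": joint angles; "dq": joint speeds; "effort": joint torques, N m; "tool_pos": TCP position; "tool_rot": TCP orientation; "contact_force": force on the tool from outside, world axes, zero at the start; "wrist_torque": the same for the moment, N m; "opening": finger opening in m.
Only numpy, scipy, OpenCV 4.12 (cv2) and the standard library are available. Lean on these libraries where they do the work, as an engineer would, in place of code of your own. Each camera call takes 0.05 s, during which the arm holds its last target.

## Working session

There is one attempt and no reset: what is moved stays moved. The work goes in short steps, Python scripts to look and compute and a tool call to move; the robot and the scene stay as the last step left them, time stands still between calls to the robot, and variables do not carry over. Pictures are saved under pics/ and viewed, and the job is handed in when it is done.

Besides the shell and the picture viewer there is one more tool, called after "Call:" as name(argument=value, ...) on one line, values as JSON. step_arm: Moves the arm, as the interface text tells. Its arguments: {"type":"object","properties":{"targets":{"type":"array","items":{"type":"number"}},"grip":{"type":"number"},"force":{"type":"number"}},"required":["targets"]}

```bash
ls; mkdir -p pics
cat > h.py <<'E'
import numpy as np, cv2
from station import monitor, imaging, ticket
from scipy.spatial.transform import Rotation as Rn
def K(im):
    f=240/np.tan(np.radians(im['fov_y'])/2); return f
def ray(im,uv):
    f=K(im); k=im['k1']
    d=np.array([(uv[0]-im['cx'])/f,(uv[1]-im['cy'])/f]); s=d.copy()
    for _ in range(30): s=d/(1+k*(s@s))
    R=np.array(im['R']);t=np.array(im['t'])
    return -R.T@t, R.T@np.array([s[0],s[1],1.])
def onz(im,uv,z):
    o,d=ray(im,uv); return o+d*(z-o[2])/d[2]
def dep(im,uv):
    o,d=ray(im,uv); u,v=int(round(uv[0])),int(round(uv[1]))
    return o+d*im['depth'][v,u]
def proj(im,X):
    c=np.array(im['R'])@np.array(X)+np.array(im['t']); s=c[:2]/c[2]
    return K(im)*s*(1+im['k1']*(s@s))+[im['cx'],im['cy']]
def tri(a,ua,b,ub):
    o1,d1=ray(a,ua);o2,d2=ray(b,ub)
    s=np.linalg.lstsq(np.c_[d1,-d2],o2-o1,rcond=None)[0]
    p,q=o1+s[0]*d1,o2+s[1]*d2
    return (p+q)/2,np.linalg.norm(p-q)
def save(im,n): cv2.imwrite('pics/'+n,im['color'][:,:,::-1])
E
cat > a.py <<'E'
from h import *
np.set_printoptions(precision=4,suppress=True)
o=monitor.get_obs(); print(o)
ims={}
for n in('top','side'):
    im=imaging.get_image(n); ims[n]=im; save(im,n+'0.png'); print(n,im['fov_y'],im['k1'],-np.array(im['R']).T@im['t'])
    for k in('pin_wrench','wrench_grip','housing','ring_seat','lock_ring','mat'):
        for f in('search_frame','mark_of'):
            try: print(k,f,[(np.round(r['uv'],1).tolist(),round(r['score'],2)) for r in getattr(imaging,f)(k,im)[:3]])
            except Exception as e: print(k,f,e)
import pickle; pickle.dump(ims,open('ims0.pkl','wb'))
E
python3 a.py
```

```text
pics
{'t': 0.0, 'q': array([ 1.035 ,  0.0533,  1.6143, -0.    ,  1.476 , -0.119 ]), 'dq': array([ 0.0013,  0.0004,  0.0005, -0.0012,  0.0016,  0.0001]), 'effort': array([  0.0012, -39.3682, -37.0182,   0.    ,   0.0069,   0.    ]), 'tool_pos': array([0.2527, 0.5709, 0.2301]), 'tool_rot': array([ 2.6322,  1.7133, -0.0029]), 'contact_force': array([0.5969, 0.3506, 0.1301]), 'wrist_torque': array([-0.0004, -0.0412,  0.0156]), 'opening': 0.08533605928552981}
top 53.20004188090535 -0.04142940362352147 [ 0.3666 -0.0675  0.8156]
pin_wrench search_frame [([389.2, 242.1], 0.69)]
pin_wrench mark_of [([392.9, 286.0], 0.62)]
wrench_grip search_frame [([392.5, 244.1], 0.8)]
wrench_grip mark_of [([390.1, 192.0], 0.8)]
housing search_frame [([198.8, 259.9], 0.96)]
housing mark_of []
ring_seat search_frame [([200.5, 255.0], 0.59)]
ring_seat mark_of [([196.7, 239.6], 0.93)]
lock_ring search_frame [([194.3, 244.6], 0.56), ([199.2, 255.9], 0.27)]
lock_ring mark_of it knows: housing, mat, pin_wrench, ring_seat, wrench_grip
mat search_frame [([421.3, 234.9], 0.97)]
mat mark_of [([423.0, 234.7], 0.8), ([388.6, 192.1], 0.32)]
side 48.92732849390269 -0.0264595805113173 [0.3303 0.5803 0.5945]
pin_wrench search_frame [([313.7, 231.2], 0.9)]
pin_wrench mark_of [([361.9, 250.0], 0.88)]
wrench_grip search_frame [([312.8, 231.9], 0.56)]
wrench_grip mark_of [([280.1, 225.8], 0.82)]
housing search_frame [([297.0, 364.7], 0.64)]
housing mark_of [([291.5, 383.3], 0.96)]
ring_seat search_frame []
ring_seat mark_of [([285.0, 340.9], 0.98)]
lock_ring search_frame [([286.6, 344.6], 0.66)]
lock_ring mark_of it knows: housing, mat, pin_wrench, ring_seat, wrench_grip
mat search_frame [([324.0, 237.9], 0.57)]
mat mark_of [([322.6, 232.7], 0.92)]
```

View pics/top0.png

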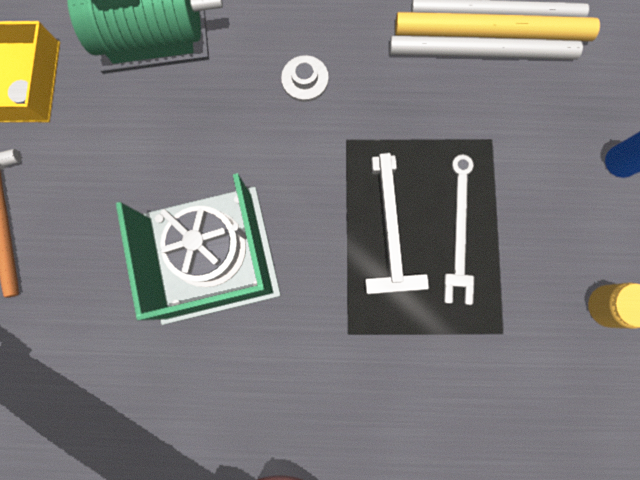

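View pics/side0.png

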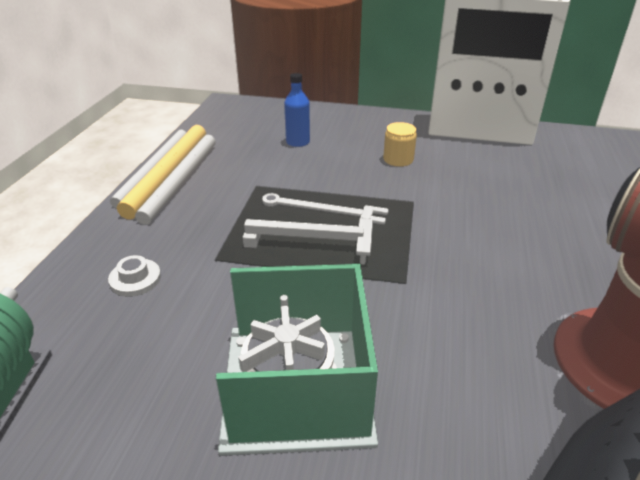

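The top view shows the wrench on the mat with its head at (397,285) and handle end at (387,160). The spanner lies to its right. The frame's mouth faces up in the image, and the tab points to about (163,213). Next I'll work out the poses.

```bash
cat > b.py <<'E'
from h import *
import pickle
np.set_printoptions(precision=4,suppress=True)
I=pickle.load(open('ims0.pkl','rb'));T,S=I['top'],I['side']
print('R top',T['R'])
print('grip',tri(T,(390.1,192),S,(280.1,225.8)))
print('orig',tri(T,(392.9,286),S,(361.9,250)), onz(T,(392.9,286),.004),onz(S,(361.9,250),.004))
print('seat',tri(T,(196.7,239.6),S,(285,340.9)), onz(T,(196.7,239.6),.08))
print('housing',onz(S,(291.5,383.3),0))
print('mat',tri(T,(423,234.7),S,(322.6,232.7)))
for im,n,(x0,y0,x1,y1) in((T,'tw',(340,130,510,340)),(T,'th',(105,160,295,330)),(S,'sh',(200,250,400,460)),(S,'sw',(220,180,420,280))):
    c=im['color'][y0:y1,x0:x1,::-1]; k=min(800//c.shape[1],600//c.shape[0]);print(n,k)
    cv2.imwrite('pics/%s1.png'%n,cv2.resize(c,None,fx=k,fy=k,interpolation=cv2.INTER_CUBIC))
E
python3 b.py
```

```text
R top [[ 0.0265 -0.9995 -0.0169]
 [-0.9884 -0.0237 -0.15  ]
 [ 0.1496  0.0207 -0.9885]]
grip (array([ 0.5697, -0.1661,  0.0427]), np.float64(0.000298617632962164))
orig (array([ 0.4185, -0.1763,  0.004 ]), np.float64(0.0032852064707113845)) [ 0.4168 -0.1764  0.004 ] [ 0.4201 -0.1762  0.004 ]
seat (array([0.4753, 0.1381, 0.0866]), np.float64(0.0007517801859945275)) [0.4767 0.14   0.08  ]
housing [0.47   0.1363 0.    ]
mat (array([ 0.5065, -0.2302, -0.0083]), np.float64(0.002858544874880848))
tw 2
th 3
sh 2
sw 4
```

View pics/th1.png

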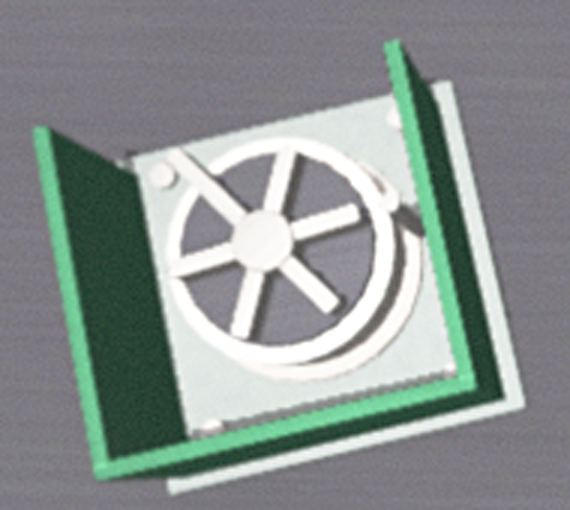

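View pics/sh1.png

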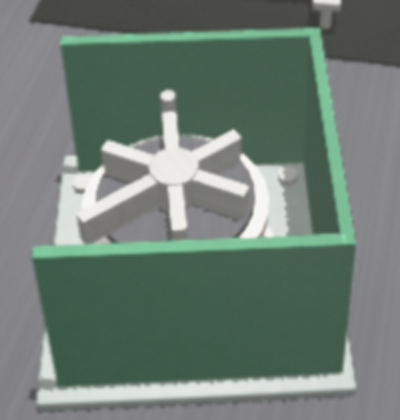

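View pics/tw1.png

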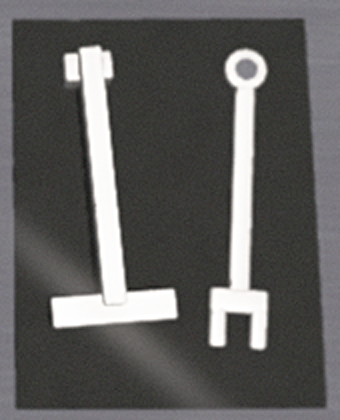

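```bash
cat > c.py <<'E'
from h import *
import pickle
np.set_printoptions(precision=4,suppress=True)
I=pickle.load(open('ims0.pkl','rb'));T,S=I['top'],I['side']
ct=lambda p:((p[0]+.5)/3-.5+105,(p[1]+.5)/3-.5+160)
cs=lambda p:((p[0]+.5)/2-.5+200,(p[1]+.5)/2-.5+250)
cw=lambda p:((p[0]+.5)/2-.5+340,(p[1]+.5)/2-.5+130)
P={k:onz(T,ct(v),.135)[:2] for k,v in dict(LFo=(34,127),LFi=(49,126),RFi=(387,42),RFo=(401,40),BRo=(475,385),BLo=(97,478),BRi=(458,376),BLi=(105,462)).items()}
for k,v in P.items(): print(k,v)
for a,b in(('LFo','BLo'),('LFi','BLi'),('RFi','BRi'),('RFo','BRo')):
    d=P[a]-P[b]; print(a,np.degrees(np.arctan2(d[1],d[0])),np.linalg.norm(d))
for a,b in(('LFo','RFo'),('BLo','BRo'),('LFi','RFi')):
    d=P[a]-P[b]; print(a,np.degrees(np.arctan2(d[1],d[0]))-90,np.linalg.norm(d))
# side view wall corners
for k,v in dict(L_far_o=(62,38),R_far=(316,30),near_o_L=(35,252),near_o_R=(353,240)).items(): print('side',k,onz(S,cs(v),.135)[:2])
hub=onz(T,ct((263,239)),.104)[:2]; hubs=onz(S,cs((175,166)),.104)[:2]
print('hub',hub,hubs)
for im,c,h,pts in((T,ct,hub,[(176,152),(291,150),(358,212),(333,308),(240,336),(172,270)]),(S,cs,hubs,[(168,115),(236,135),(246,190),(179,234),(82,215),(105,147)])):
    for p in pts:
        d=onz(im,c(p),.102)[:2]-h; print('lobe',np.degrees(np.arctan2(d[1],d[0])),np.linalg.norm(d))
# wrench
a=onz(T,cw((91,48)),.048);b=onz(T,cw((115,303)),.048);print('handle',a,b,np.degrees(np.arctan2(*(a-b)[[1,0]])),np.linalg.norm(a-b))
for p in((52,297),(176,289),(178,317),(55,328)): print('xbar',onz(T,cw(p),.038))
E
python3 c.py
```

```text
LFo [0.5217 0.2489]
LFi [0.5224 0.2414]
RFi [0.5681 0.076 ]
RFo [0.5693 0.0692]
BRo [0.4012 0.0251]
BLo [0.3523 0.2031]
BRi [0.4053 0.0334]
BLi [0.36   0.1998]
LFo 15.13018396599071 0.17548282148807282
LFi 14.353509520885202 0.16766705741271926
RFi 14.674649113485682 0.16835457700106937
RFo 14.685700034649814 0.17372655854640262
LFo 14.81996446359716 0.18588291673470567
BLo 15.364622400498334 0.18453403048570294
LFi 15.466393843797732 0.17153286981281565
side L_far_o [0.5676 0.07  ]
side R_far [0.4007 0.0253]
side near_o_L [0.5196 0.2444]
side near_o_R [0.352  0.2001]
hub [0.4733 0.14  ] [0.4708 0.1394]
lobe 47.710108997274304 0.0658254643728281
lobe -13.006164436266513 0.04782412562689681
lobe -72.01758679581367 0.04948546767327485
lobe -132.302630790765 0.05029367266111338
lobe 169.63288219340745 0.049964049148616164
lobe 109.87679957277923 0.048997885534598426
lobe -69.1857683379038 0.04843985145470587
lobe -130.377137672934 0.04805158358721612
lobe 169.9633595414233 0.04823424394880363
lobe 107.66473285365996 0.052814944316959135
lobe 47.33041614752513 0.06607967436011365
lobe -9.649575200832922 0.0496910067643604
handle [ 0.6336 -0.1571  0.048 ] [ 0.4219 -0.1774  0.048 ] 5.4754732253942695 0.2126998384103805
xbar [ 0.4262 -0.1279  0.038 ]
xbar [ 0.4351 -0.2283  0.038 ]
xbar [ 0.4125 -0.2298  0.038 ]
xbar [ 0.4012 -0.1306  0.038 ]
```

View pics/sw1.png

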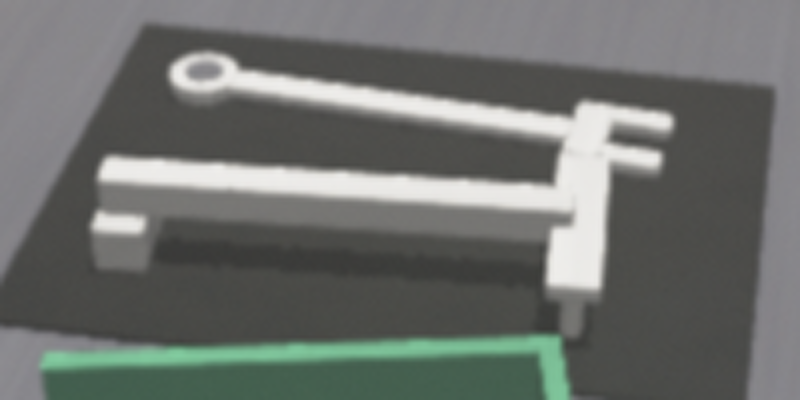

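Housing is at about (0.472, 0.139) with yaw 15°. The tab sits at about 33.8° in the housing frame, so q≈0.07. The wrench origin is at about (0.418, -0.178) with yaw 5.5°, and the grip point at about (0.568, -0.163).

```bash
cat >> h.py <<'E'
H=np.array([.472,.139]); HY=15.0
def cur():
    o=monitor.get_obs(); M=Rn.from_rotvec(o['tool_rot']).as_matrix()
    return o,np.array(o['tool_pos']),M
def rel(p,yaw):
    "tool shift and roll for TCP p, tool x axis at yaw deg"
    o,p0,M=cur(); y0=np.degrees(np.arctan2(M[1,0],M[0,0]))
    d=(yaw-y0+180)%360-180
    return np.r_[M.T@(np.array(p)-p0), np.radians(-d)]
def show(*w):
    o,p0,M=cur(); print('t',o['t'],'p',np.round(p0,4),'yaw',np.degrees(np.arctan2(M[1,0],M[0,0])).round(2),'tz',M[:,2].round(4),'op',round(o['opening'],4),'F',np.round(o['contact_force'],1))
    for a in w: print(', '.join('%.3f'%v for v in rel(a[:3],a[3])))
def wr(ang,z,r=.15,c=None):
    "TCP for wrench angle ang (deg rel housing x) with wrench origin height z over ring axis"
    c=H if c is None else c; a=np.radians(ang+HY)
    return (c[0]+r*np.cos(a),c[1]+r*np.sin(a),z+.034-.019,ang+HY+90)
E
python3 -c "
from h import *
show((.568,-.163,.16,95.5),(.568,-.163,.019,95.5))"
```

```text
t 1.2 p [0.253  0.5715 0.2313] yaw 66.12 tz [-0. -0. -1.] op 0.0855 F [ 0.5 -0.5  0.1]
-0.544, 0.585, 0.071, -0.513
-0.544, 0.585, 0.212, -0.513
```

Call:
step_arm(targets=[-0.27,0.29,0,-0.25,-0.27,0.29,0,-0.25,-0.27,0.29,0,-0.25,-0.27,0.29,0,-0.25,-0.27,0.29,0,-0.25,-0.27,0.29,0,-0.25,-0.27,0.29,0,-0.25,-0.27,0.29,0,-0.25,-0.544,0.585,0.03,-0.513,-0.544,0.585,0.03,-0.513,-0.544,0.585,0.03,-0.513,-0.544,0.585,0.03,-0.513], grip=0.085)

```text
t: 2.2
tool_pos: [0.4452, 0.1228, 0.2218]
tool_rot: [2.109, 2.328, 0.002]
contact_force: [0.9, -0.7, 0.4]
opening: 0.0851
```

```bash
python3 -c "
from h import *
show((.568,-.163,.15,95.5),(.568,-.163,.019,95.5))"
```

```text
t 2.2 p [0.4452 0.1228 0.2218] yaw 95.65 tz [ 1.4e-03  2.0e-04 -1.0e+00] op 0.0851 F [ 0.9 -0.7  0.4]
-0.297, 0.094, 0.072, 0.003
-0.297, 0.094, 0.203, 0.003
```

Call:
step_arm(targets=[-0.297,0.094,0.04,0.003,-0.297,0.094,0.05,0.003,-0.297,0.094,0.06,0.003,-0.297,0.094,0.072,0.003,-0.297,0.094,0.072,0.003,-0.297,0.094,0.072,0.003,-0.297,0.094,0.072,0.003,-0.297,0.094,0.072,0.003,-0.297,0.094,0.072,0.003,-0.297,0.094,0.072,0.003,-0.297,0.094,0.072,0.003])

```text
t: 3.12
tool_pos: [0.5679, -0.163, 0.1499]
tool_rot: [2.113, 2.325, 0.002]
contact_force: [0.3, 0.1, -0.4]
opening: 0.0849
```

```bash
cat > d.py <<'E'
from h import *
import sys
T=imaging.get_image('top');S=imaging.get_image('side');n=sys.argv[1]
c=np.vstack([cv2.resize(T['color'],(400,300)),cv2.resize(S['color'],(400,300))])
save(T,'t%s.png'%n);save(S,'s%s.png'%n)
import pickle; pickle.dump((T,S),open('ims%s.pkl'%n,'wb'))
E
python3 d.py 2; python3 -c "
from h import *
show((.568,-.163,.019,95.5))"
```

```text
t 3.2167 p [ 0.5681 -0.1624  0.1505] yaw 95.55 tz [ 2.2e-03  2.0e-04 -1.0e+00] op 0.0849 F [0.4 0.  0.2]
-0.001, -0.000, 0.132, 0.001
```

View pics/s2.png

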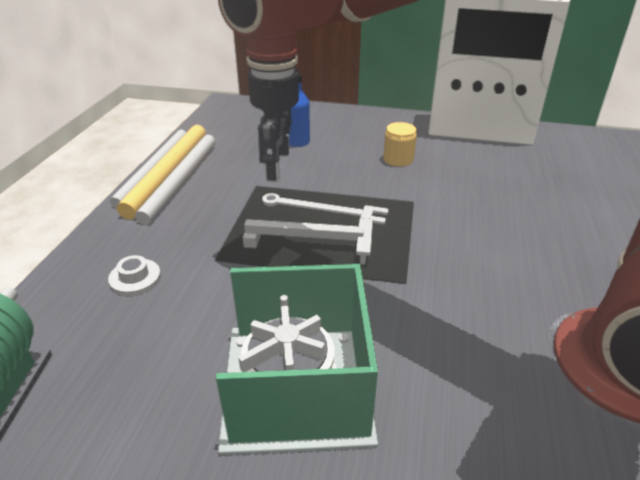

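View pics/t2.png

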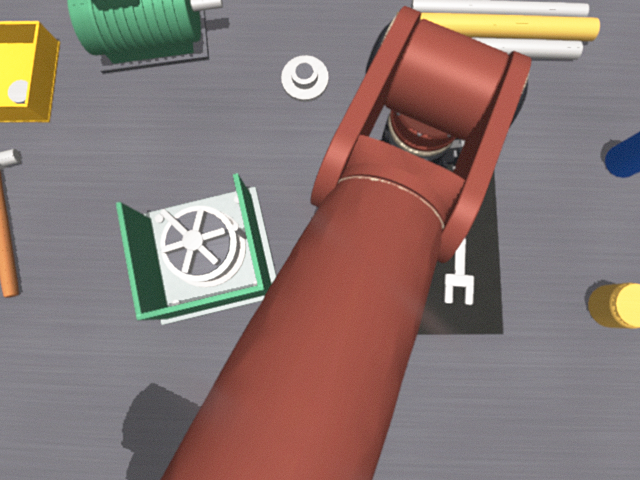

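The gripper is over the handle in the side view at (272,180). I'll narrow the opening to stay clear of the spanner, then go down.

Call:
step_arm(targets=[0,0,0.03,0,0,0,0.06,0,0,0,0.085,0,0,0,0.105,0,0,0,0.118,0,0,0,0.126,0,0,0,0.131,0,0,0,0.131,0], grip=0.055)

```text
t: 3.88
tool_pos: [0.5684, -0.162, 0.0194]
tool_rot: [2.11, 2.326, 0.002]
contact_force: [0.3, -0.1, 0.6]
opening: 0.0548
```

```bash
python3 d.py 3; python3 -c "
from h import *
show((.568,-.163,.019,95.5))"
```

```text
t 3.9833 p [ 0.5694 -0.1626  0.0209] yaw 95.57 tz [ 4.2e-03 -7.0e-04 -1.0e+00] op 0.0548 F [-0.1  0.2  0. ]
-0.000, -0.001, 0.002, 0.001
```

View pics/s3.png

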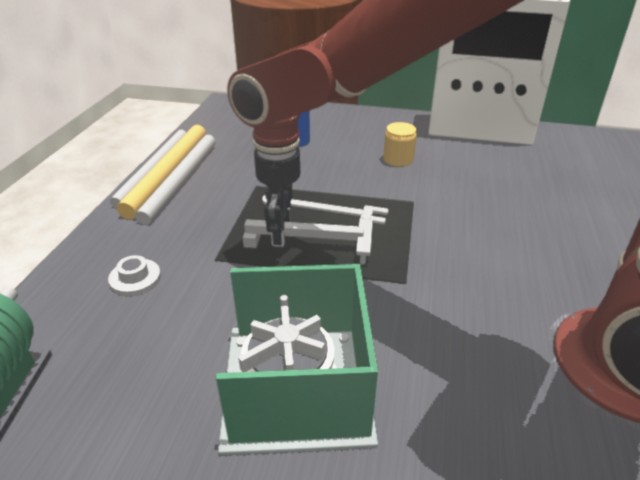

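The fingers straddle the handle at about (278,235) in the side view. Closing now.

Call:
step_arm(targets=[0,0,0.0,0,0,0,0.0,0,0,0,0.0,0,0,0,0.0,0,0,0,0.0,0,0,0,0.0,0], grip=0.008, force=90)

```text
t: 4.48
tool_pos: [0.5703, -0.1631, 0.0223]
tool_rot: [2.107, 2.323, 0.004]
contact_force: [0.2, 0.2, 5.3]
opening: 0.0165
```

Call:
step_arm(targets=[0,0,0.0,0,0,0,-0.01,0,0,0,-0.025,0,0,0,-0.045,0,0,0,-0.07,0,0,0,-0.1,0,0,0,-0.13,0,0,0,-0.16,0,0,0,-0.18,0,0,0,-0.19,0,0,0,-0.19,0])

```text
t: 5.4
tool_pos: [0.57, -0.1631, 0.2148]
tool_rot: [2.105, 2.32, 0.007]
contact_force: [0.0, 0.4, -4.6]
opening: 0.0163
```

```bash
python3 d.py 4; python3 -c "
from h import *
show(wr(33.8,.19))"
```

```text
t 5.5 p [ 0.5683 -0.1624  0.2105] yaw 95.57 tz [ 3.6e-03 -6.0e-04 -1.0e+00] op 0.0166 F [-0.6 -0.4 -5.2]
0.412, 0.043, 0.005, -0.755
```

View pics/s4.png

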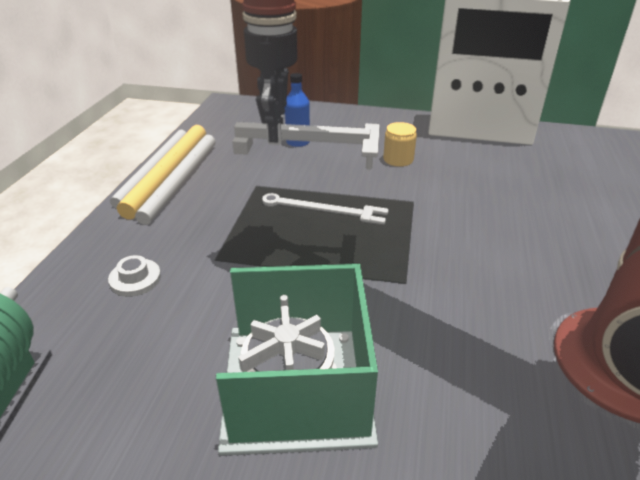

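Wrench is held level: handle from (240,135) to (375,135) in the side view. Carrying it over the ring.

Call:
step_arm(targets=[0.01,0.001,0,-0.02,0.035,0.004,0,-0.07,0.07,0.008,0,-0.13,0.105,0.012,0,-0.2,0.14,0.016,0,-0.27,0.175,0.02,0,-0.34,0.21,0.024,0,-0.41,0.245,0.028,0,-0.48,0.28,0.031,0,-0.55,0.315,0.034,0,-0.61,0.345,0.037,0,-0.66,0.37,0.04,0,-0.7])

```text
t: 6.5
tool_pos: [0.5698, 0.2125, 0.2071]
tool_rot: [-1.177, -2.911, 0.002]
contact_force: [1.2, 0.1, -4.3]
opening: 0.0162
```

Call:
step_arm(targets=[-0.005,0,0,-0.02,0,0,0,-0.04,0,0,0,-0.05,0,0,0,-0.05,0,0,0,-0.05])

```text
t: 6.92
tool_pos: [0.5694, 0.2119, 0.2063]
tool_rot: [-1.105, -2.938, 0.003]
contact_force: [-0.2, -0.8, -4.2]
opening: 0.0164
```

```bash
python3 d.py 5; python3 -c "
from h import *
show(wr(33.8,.19))"
```

```text
t 7.0167 p [0.5698 0.2118 0.2069] yaw 138.75 tz [-1.7e-03 -9.0e-04 -1.0e+00] op 0.0161 F [-0.3 -0.3 -4.4]
0.026, 0.031, 0.002, -0.001
```

View pics/s5.png

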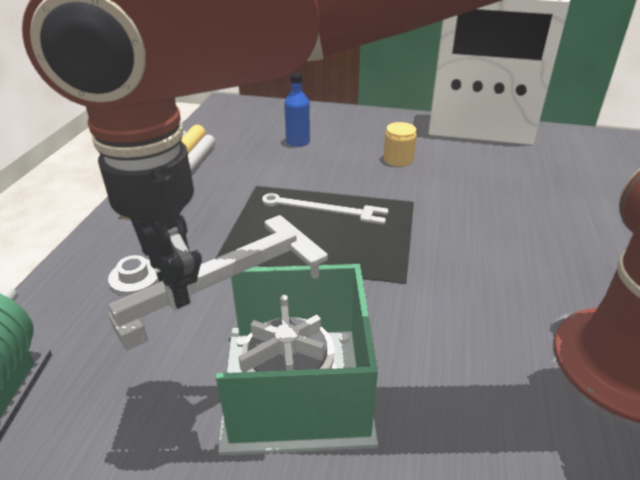

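View pics/t5.png

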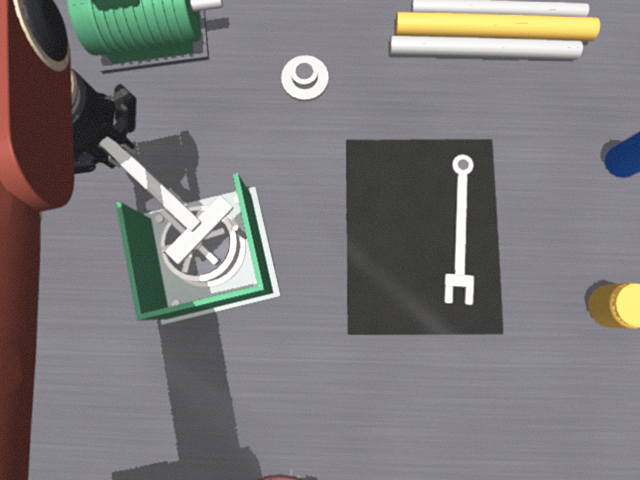

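The wrench is visible in both views, with its crossbar at (200,232) in the top view and (297,240) in the side view. I'll measure how it sits in the hand.

```bash
cat > e.py <<'E'
from h import *
import pickle,sys
n=sys.argv[1]; T,S=pickle.load(open('ims%s.pkl'%n,'rb'))
for im,nm,(x0,y0,x1,y1) in((T,'t',[int(v) for v in sys.argv[2].split(',')]),(S,'s',[int(v) for v in sys.argv[3].split(',')])):
    c=im['color'][y0:y1,x0:x1,::-1]; k=min(800//c.shape[1],600//c.shape[0]);print(nm,k,x0,y0)
    cv2.imwrite('pics/%s%sz.png'%(nm,n),cv2.resize(c,None,fx=k,fy=k,interpolation=cv2.INTER_CUBIC))
E
python3 e.py 5 90,130,250,250 100,200,340,350
```

```text
t 5 90 130
s 3 100 200
```

View pics/t5z.png

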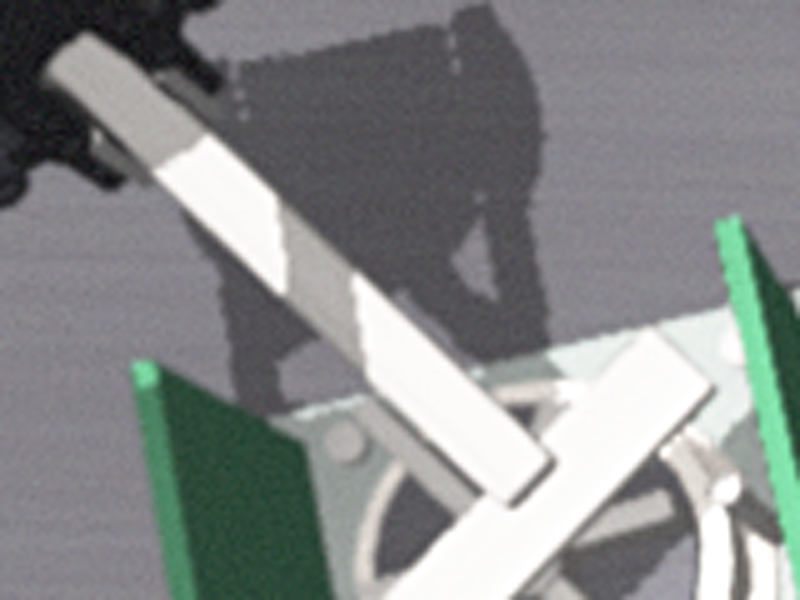

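View pics/s5z.png

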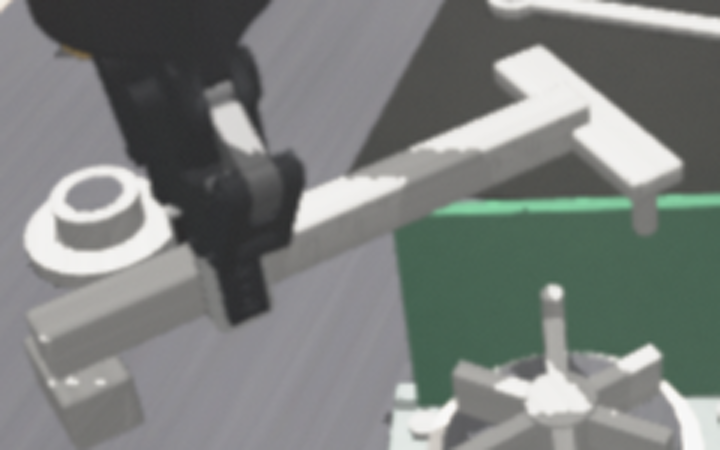

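```bash
cat > f.py <<'E'
from h import *
import pickle
from scipy.optimize import least_squares
def fit(obs,x0,tilt=True):
    # obs: (im,uv,wrenchpoint mm); x: x,y,z,yaw,pitch(about wrench y),roll
    def W(x,P): return Rn.from_euler('ZYX',[x[3],x[4],x[5]]).apply(np.array(P)/1000)+x[:3]
    f=lambda x:np.r_[np.concatenate([proj(i,W(x,p))-u for i,u,p in obs]),x[4:]*20]
    r=least_squares(f,x0,loss='soft_l1'); return r.x,r.fun[:-2].reshape(-1,2)
if __name__=='__main__':
    np.set_printoptions(precision=4,suppress=True)
    T,S=pickle.load(open('ims5.pkl','rb'))
    ct=lambda p:np.array([(p[0]+.5)/5-.5+90,(p[1]+.5)/5-.5+130])
    cs=lambda p:np.array([(p[0]+.5)/3-.5+100,(p[1]+.5)/3-.5+200])
    obs=[(T,ct((553,462)),(0,-9,44)),(T,ct((510,505)),(0,9,44)),(T,ct((650,330)),(12,-50,34)),(T,ct((715,385)),(-12,-50,34)),
     (T,ct((85,32)),(217,-9,44)),(T,ct((45,75)),(217,9,44)),
     (S,cs((682,165)),(-12,50,34)),(S,cs((632,190)),(12,50,34)),(S,cs((540,45)),(-12,-50,34)),(S,cs((495,68)),(12,-50,34)),
     (S,cs((588,108)),(0,9,44)),(S,cs((27,315)),(217,-9,44)),(S,cs((52,345)),(217,9,44))]
    x,r=fit(obs,[.46,.11,.2,np.radians(48),0,0])
    print(x[:3],np.degrees(x[3:]));print(r.round(1).tolist())
    o,p,M=cur(); print('origin in tool', M.T@(x[:3]-p))
E
python3 f.py
```

```text
[0.4659 0.0944 0.1892] [44.7723  7.1321  0.7647]
[[2.0, -0.3], [-0.3, 0.8], [3.5, 0.4], [2.4, 2.1], [-1.3, -22.6], [-3.5, -22.6], [-1.8, -0.0], [-3.2, 0.9], [2.4, -0.9], [0.7, -0.8], [0.8, -1.1], [1.2, 8.2], [-2.5, 8.7]]
origin in tool [ 0.0007 -0.1567  0.018 ]
```

```bash
sed -i '/ct((85,32))/d' f.py; python3 f.py
```

```text
[0.4683 0.0977 0.1891] [48.8575  0.5003  0.229 ]
[[1.5, 0.5], [-0.0, 2.4], [0.1, -1.0], [0.4, 0.3], [0.8, 0.1], [0.3, -0.0], [-0.0, 0.6], [-1.4, -0.4], [2.5, -1.2], [-1.4, 0.2], [-3.5, 0.5]]
origin in tool [ 0.001  -0.1527  0.0181]
```

The fit agrees: the wrench is level in the hand, its origin is 152 mm along and 17.5 mm below the TCP, and its yaw matches the tool. Moving over the ring axis.

```bash
sed -i 's/r=.15,c/r=.1518,c/; s/z+.034-.019/z+.0175/' h.py; python3 -c "
from h import *
show(wr(33.8,.16),wr(33.8,.12))"
```

```text
t 7.0167 p [0.5698 0.2118 0.2069] yaw 138.75 tz [-1.7e-03 -9.0e-04 -1.0e+00] op 0.0161 F [-0.3 -0.3 -4.4]
0.026, 0.033, 0.029, -0.001
0.026, 0.033, 0.069, -0.001
```

Call:
step_arm(targets=[0.005,0.007,0,0,0.012,0.016,0,0,0.02,0.026,0.005,0,0.026,0.033,0.015,0,0.026,0.033,0.029,0,0.026,0.033,0.045,0,0.026,0.033,0.058,0,0.026,0.033,0.066,0,0.026,0.033,0.069,0,0.026,0.033,0.069,0])

```text
t: 7.85
tool_pos: [0.5711, 0.2534, 0.1362]
tool_rot: [-1.106, -2.937, 0.005]
contact_force: [-0.8, 0.6, -5.0]
opening: 0.0163
```

```bash
python3 d.py 6;python3 e.py 6 90,130,290,280 100,220,400,420; python3 -c "
from h import *
show(wr(33.8,.12),wr(33.8,.083))"
```

```text
t 4 90 130
s 2 100 220
t 7.95 p [0.5724 0.2537 0.1386] yaw 138.73 tz [-7.e-04 -6.e-04 -1.e+00] op 0.0163 F [-0.3 -0.2 -3.9]
-0.000, -0.001, 0.001, -0.001
-0.000, -0.001, 0.038, -0.001
```

View pics/t6z.png

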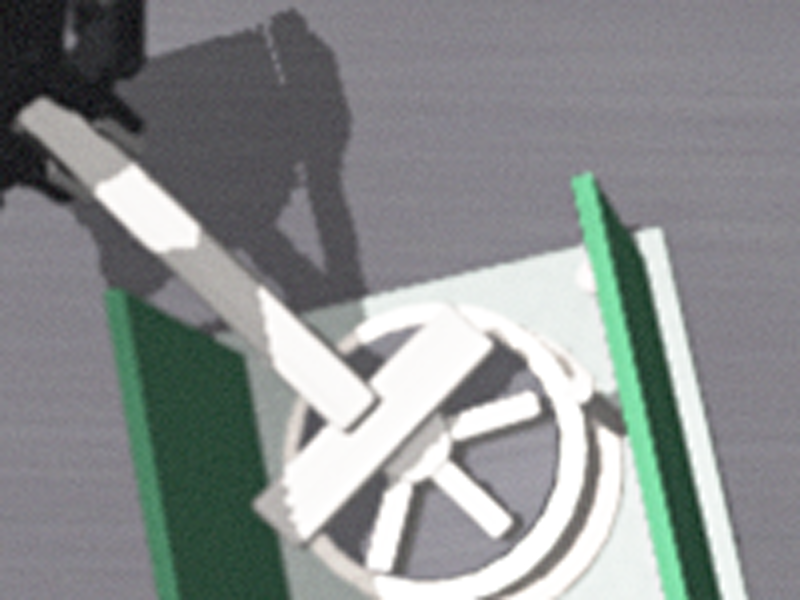

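View pics/s6z.png

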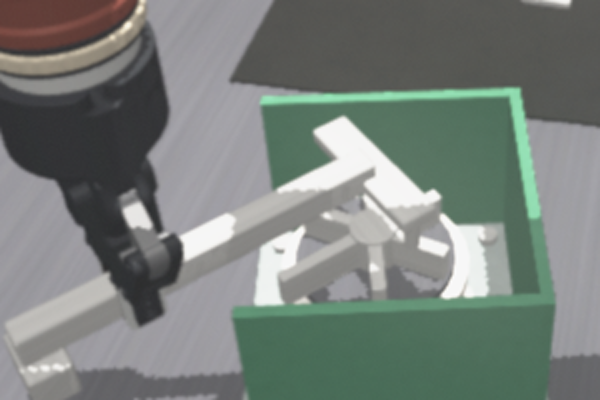

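Run:
```python
from h import *
import pickle
T,S=pickle.load(open('ims6.pkl','rb'))
a=np.radians(48.8)
for x,y,z in((12,-50,34),(-12,-50,34),(12,50,34),(-12,50,34),(0,-9,44),(0,9,44)):
    P=np.r_[H,.1205]+np.array([x*np.cos(a)-y*np.sin(a),x*np.sin(a)+y*np.cos(a),z])/1000
    print((x,y),((proj(T,P)-[90,130]+.5)*4).round(),((proj(S,P)-[100,220]+.5)*2).round())
```

```text
(12, -50) [449. 296.] [310. 131.]
(-12, -50) [497. 341.] [343. 116.]
(12, 50) [250. 502.] [401. 225.]
(-12, 50) [298. 548.] [436. 207.]
(0, -9) [384. 397.] [361. 147.]
(0, 9) [347. 435.] [378. 164.]
```

Predicted and observed crossbar corners agree within about 1–2 px. Lowering onto the ring.

Call:
step_arm(targets=[0,0,0.006,0,0,0,0.013,0,0,0,0.02,0,0,0,0.027,0,0,0,0.033,0,0,0,0.036,0,0,0,0.037,0])

```text
t: 8.53
tool_pos: [0.5716, 0.2535, 0.1001]
tool_rot: [-1.106, -2.938, 0.003]
contact_force: [0.3, 1.0, -4.9]
opening: 0.0165
```

```bash
python3 d.py 7;python3 e.py 7 90,130,290,280 100,220,400,420; python3 -c "
from h import *
show(wr(33.8,.083))"
```

```text
t 4 90 130
s 2 100 220
t 8.6333 p [0.5722 0.2537 0.1011] yaw 138.74 tz [-1.3e-03 -8.0e-04 -1.0e+00] op 0.0164 F [ 0.3  0.2 -4.8]
-0.000, -0.000, 0.001, -0.001
```

View pics/t7z.png

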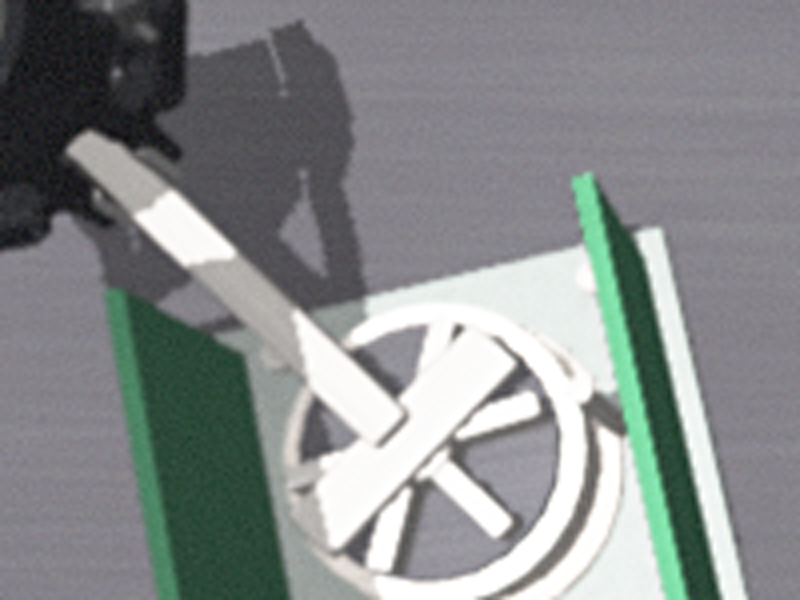

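View pics/s7z.png

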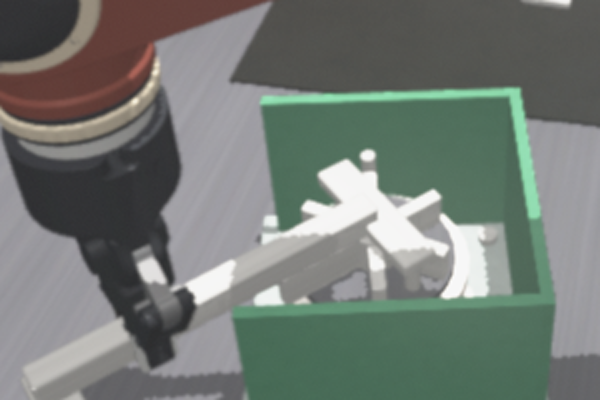

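The pins are down between lobes with no contact force. Now stroke 1, clockwise.

```bash
cat >> h.py <<'E'
def arc(a0,a1,n,z,z1=None):
    z1=z if z1 is None else z1
    w=[wr(a0+(a1-a0)*(i+1)/n, z+(z1-z)*(i+1)/n) for i in range(n)]
    show(); print(', '.join('%.3f'%v for a in w for v in rel(a[:3],a[3])))
E
python3 -c "
from h import *
arc(33.8,-2.2,12,.083)"
```

```text
t 8.6333 p [0.5722 0.2537 0.1011] yaw 138.74 tz [-1.3e-03 -8.0e-04 -1.0e+00] op 0.0164 F [ 0.3  0.2 -4.8]
-0.008, -0.001, 0.001, 0.051, -0.016, -0.001, 0.001, 0.104, -0.024, -0.002, 0.001, 0.156, -0.032, -0.004, 0.001, 0.208, -0.039, -0.006, 0.001, 0.261, -0.047, -0.008, 0.001, 0.313, -0.055, -0.011, 0.001, 0.365, -0.062, -0.014, 0.001, 0.418, -0.069, -0.017, 0.001, 0.470, -0.076, -0.021, 0.001, 0.523, -0.083, -0.025, 0.001, 0.575, -0.089, -0.029, 0.001, 0.627
```

Call:
step_arm(targets=[-0.008,-0.001,0.001,0.051,-0.016,-0.001,0.001,0.104,-0.024,-0.002,0.001,0.156,-0.032,-0.004,0.001,0.208,-0.039,-0.006,0.001,0.261,-0.047,-0.008,0.001,0.313,-0.055,-0.011,0.001,0.365,-0.062,-0.014,0.001,0.418,-0.069,-0.017,0.001,0.47,-0.076,-0.021,0.001,0.523,-0.083,-0.025,0.001,0.575,-0.089,-0.029,0.001,0.627])

```text
t: 9.63
tool_pos: [0.6211, 0.1732, 0.1012]
tool_rot: [1.962, 2.453, 0.001]
contact_force: [0.2, 0.6, -4.7]
opening: 0.0167
```

```bash
python3 d.py 8;python3 e.py 8 90,130,290,280 100,220,400,420; python3 -c "
from h import *
arc(-2.2,-38.2,12,.083)"
```

```text
t 4 90 130
s 2 100 220
t 9.7333 p [0.6209 0.1725 0.101 ] yaw 102.76 tz [ 4.e-04 -7.e-04 -1.e+00] op 0.0164 F [ 1.7 -0.  -4.2]
-0.008, -0.001, 0.000, 0.052, -0.016, -0.002, 0.000, 0.104, -0.023, -0.003, 0.000, 0.156, -0.031, -0.004, 0.000, 0.209, -0.039, -0.006, 0.001, 0.261, -0.047, -0.008, 0.001, 0.313, -0.054, -0.011, 0.001, 0.366, -0.061, -0.014, 0.001, 0.418, -0.069, -0.017, 0.001, 0.470, -0.076, -0.021, 0.001, 0.523, -0.082, -0.025, 0.001, 0.575, -0.089, -0.030, 0.001, 0.628
```

View pics/t8z.png

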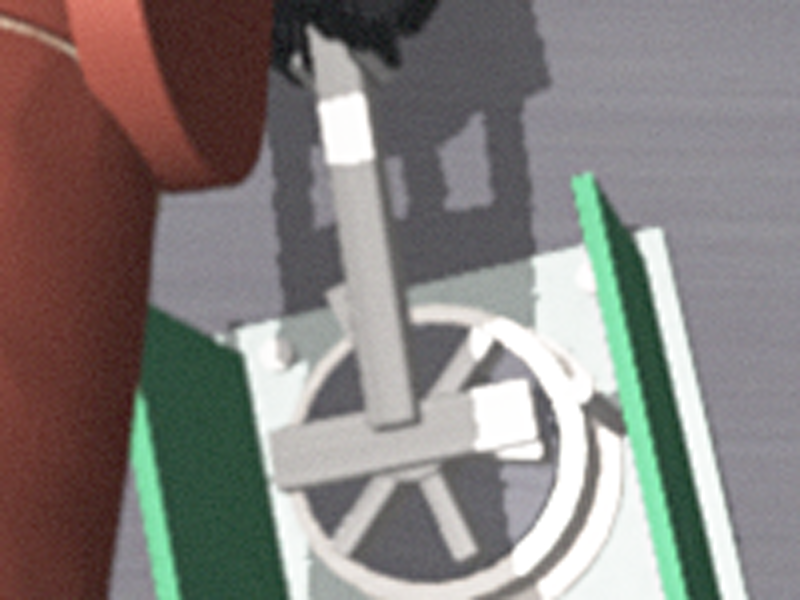

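View pics/s8z.png

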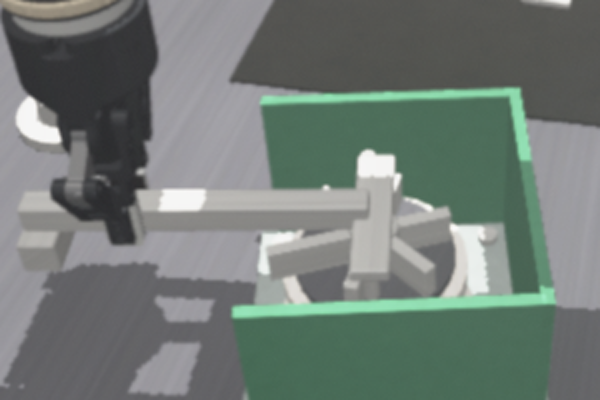

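The ring is turning with the wrench, and the tab has swung to (340,300) in the top crop. Continuing the stroke.

Call:
step_arm(targets=[-0.008,-0.001,0,0.052,-0.016,-0.002,0,0.104,-0.023,-0.003,0,0.156,-0.031,-0.004,0,0.209,-0.039,-0.006,0,0.261,-0.047,-0.008,0,0.313,-0.054,-0.011,0,0.366,-0.061,-0.014,0,0.418,-0.069,-0.017,0,0.47,-0.076,-0.021,0,0.523,-0.082,-0.025,0,0.575,-0.089,-0.03,0,0.628])

```text
t: 10.73
tool_pos: [0.6122, 0.0792, 0.1019]
tool_rot: [2.621, 1.727, 0.004]
contact_force: [1.8, 0.6, -5.3]
opening: 0.0162
```

```bash
python3 d.py 9;python3 e.py 9 90,130,290,280 100,220,400,420; python3 -c "
from h import *
show(wr(-36,.083),wr(-36,.125))"
```

```text
t 4 90 130
s 2 100 220
t 10.8333 p [0.6114 0.0786 0.1016] yaw 66.8 tz [ 0.0013 -0.001  -1.    ] op 0.0163 F [ 0.6  0.1 -5.3]
0.006, -0.000, 0.001, -0.038
0.006, -0.000, -0.041, -0.038
```

View pics/t9z.png

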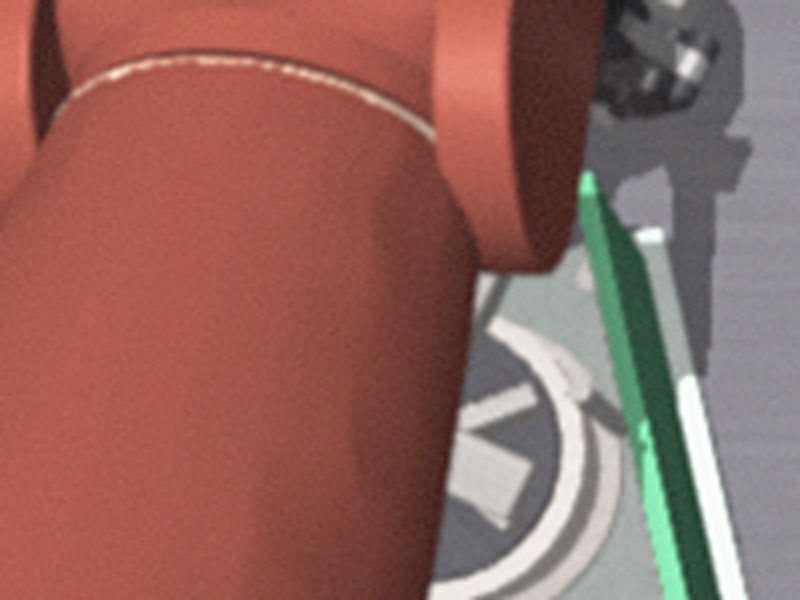

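View pics/s9z.png

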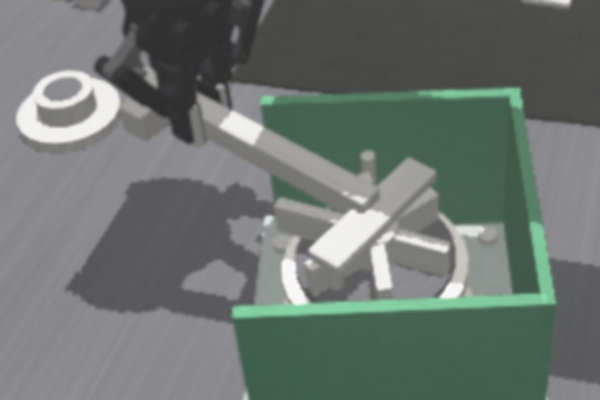

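Ring tab is near -23°, as expected. I'll back off a couple of degrees, lift, and measure the lobes again.

Call:
step_arm(targets=[0.004,0,0,-0.024,0.009,0,0,-0.055,0.009,0,-0.008,-0.055,0.009,0,-0.018,-0.055,0.009,0,-0.028,-0.055,0.009,0,-0.036,-0.055,0.009,0,-0.041,-0.055,0.009,0,-0.041,-0.055])

```text
t: 11.5
tool_pos: [0.6162, 0.087, 0.1453]
tool_rot: [2.571, 1.799, 0.006]
contact_force: [0.8, -0.6, -4.0]
opening: 0.0165
```

```bash
python3 -c "
from h import *
arc(-35.2,3.8,12,.125)"
```

```text
t 11.5 p [0.6162 0.087  0.1453] yaw 69.96 tz [ 0.0054 -0.001  -1.    ] op 0.0165 F [ 0.8 -0.6 -4. ]
0.008, -0.002, 0.003, -0.054, 0.016, -0.002, 0.003, -0.111, 0.025, -0.004, 0.003, -0.167, 0.033, -0.005, 0.003, -0.224, 0.042, -0.007, 0.003, -0.281, 0.050, -0.010, 0.003, -0.338, 0.058, -0.013, 0.003, -0.394, 0.066, -0.017, 0.003, -0.451, 0.073, -0.021, 0.003, -0.508, 0.081, -0.025, 0.003, -0.564, 0.088, -0.030, 0.003, -0.621, 0.095, -0.035, 0.003, -0.678
```

Call:
step_arm(targets=[0.008,-0.002,0.002,-0.054,0.016,-0.002,0.002,-0.111,0.025,-0.004,0.002,-0.167,0.033,-0.005,0.002,-0.224,0.042,-0.007,0.002,-0.281,0.05,-0.01,0.002,-0.338,0.058,-0.013,0.002,-0.394,0.066,-0.017,0.002,-0.451,0.073,-0.021,0.002,-0.508,0.081,-0.025,0.002,-0.564,0.088,-0.03,0.002,-0.621,0.095,-0.035,0.002,-0.678])

```text
t: 12.5
tool_pos: [0.6155, 0.1885, 0.1427]
tool_rot: [1.823, 2.553, 0.003]
contact_force: [-0.0, 0.2, -5.4]
opening: 0.0164
```

```bash
python3 -c "
from h import *
arc(3.8,36.8,11,.125)"
```

```text
t 12.5 p [0.6155 0.1885 0.1427] yaw 108.96 tz [ 0.0045 -0.001  -1.    ] op 0.0164 F [-0.   0.2 -5.4]
0.007, -0.000, 0.000, -0.050, 0.015, -0.001, 0.000, -0.102, 0.023, -0.002, 0.000, -0.154, 0.031, -0.003, 0.000, -0.207, 0.039, -0.005, 0.000, -0.259, 0.046, -0.007, 0.000, -0.311, 0.054, -0.010, 0.000, -0.364, 0.061, -0.013, -0.000, -0.416, 0.068, -0.016, -0.000, -0.468, 0.075, -0.020, -0.000, -0.521, 0.082, -0.024, -0.000, -0.573
```

Call:
step_arm(targets=[0.007,0,0,-0.05,0.015,-0.001,0,-0.102,0.023,-0.002,0,-0.154,0.031,-0.003,0,-0.207,0.039,-0.005,0,-0.259,0.046,-0.007,0,-0.311,0.054,-0.01,0,-0.364,0.061,-0.013,0,-0.416,0.068,-0.016,0,-0.468,0.075,-0.02,0,-0.521,0.082,-0.024,0,-0.573,0.082,-0.024,0,-0.573])

```text
t: 13.5
tool_pos: [0.5649, 0.259, 0.1418]
tool_rot: [1.025, 2.967, 0.0]
contact_force: [0.1, 0.5, -4.8]
opening: 0.0165
```

```bash
python3 d.py 10;python3 e.py 10 90,130,290,280 100,220,400,420; python3 -c "
from h import *
show(wr(36.8,.125),wr(36.8,.083))"
```

```text
t 4 90 130
s 2 100 220
t 13.6 p [0.566  0.2581 0.1421] yaw 141.74 tz [ 0.0043 -0.0014 -1.    ] op 0.017 F [-0.  -0.5 -5.2]
0.000, 0.000, -0.000, -0.001
0.000, -0.000, 0.042, -0.001
```

View pics/t10z.png

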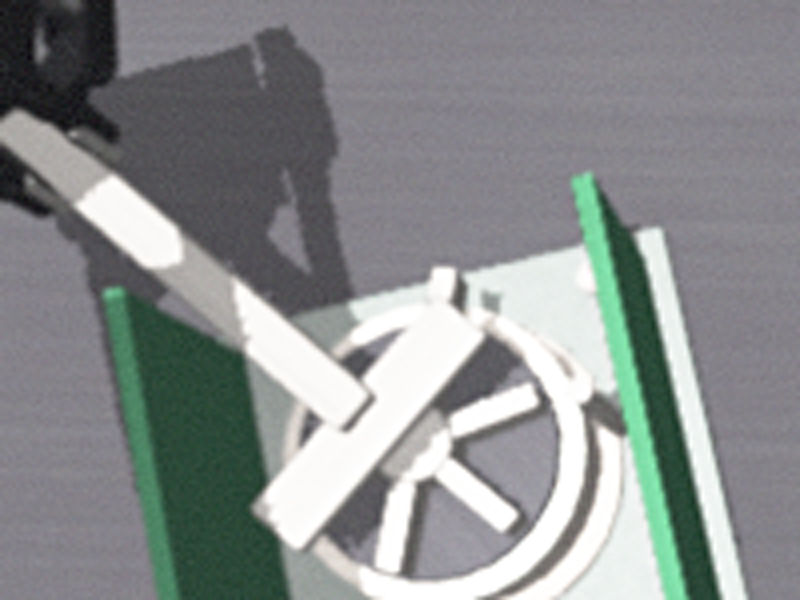

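View pics/s10z.png

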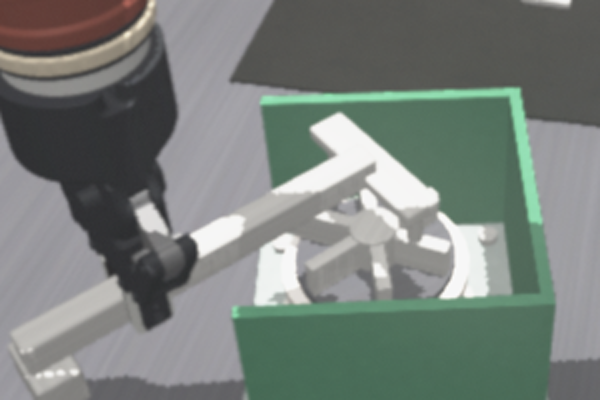

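```bash
cat > g.py <<'E'
from h import *
import sys,pickle
T,S=pickle.load(open('ims%s.pkl'%sys.argv[1],'rb'))
for s in sys.argv[2:]:
    c,p=s.split(':'); p=[float(v) for v in p.split(',')]
    if c=='t': X=onz(T,((p[0]+.5)/4-.5+90,(p[1]+.5)/4-.5+130),.102)[:2]-[.4733,.14]
    else: X=onz(S,((p[0]+.5)/2-.5+100,(p[1]+.5)/2-.5+220),.102)[:2]-[.4708,.1394]
    a=np.degrees(np.arctan2(X[1],X[0]))-HY; print(s,'ang %.1f mod60 %.1f r %.3f'%(a,a%60,np.hypot(*X)))
E
python3 g.py 10 t:447,272 t:535,391 t:512,521 t:394,571 s:309,282 s:383,295 s:447,254
```

```text
t:447,272 ang -22.9 mod60 37.1 r 0.066
t:535,391 ang -81.6 mod60 38.4 r 0.050
t:512,521 ang -141.9 mod60 38.1 r 0.050
t:394,571 ang 160.9 mod60 40.9 r 0.050
s:309,282 ang 46.6 mod60 46.6 r 0.057
s:383,295 ang 95.1 mod60 35.1 r 0.054
s:447,254 ang 151.7 mod60 31.7 r 0.050
```

The lobe is at about 37–38°, so the wrench at 36.8° lines up. Descending.

Call:
step_arm(targets=[0,0,0.006,0,0,0,0.013,0,0,0,0.02,0,0,0,0.027,0,0,0,0.034,0,0,0,0.039,0,0,0,0.041,0,0,0,0.041,0])

```text
t: 14.27
tool_pos: [0.5657, 0.2578, 0.1]
tool_rot: [1.029, 2.965, -0.001]
contact_force: [-0.1, -0.3, -4.6]
opening: 0.0162
```

```bash
python3 d.py 11;python3 e.py 11 90,130,290,280 100,220,400,420; python3 -c "
from h import *
arc(36.8,.8,12,.083)"
```

```text
t 4 90 130
s 2 100 220
t 14.3667 p [0.5664 0.2581 0.1013] yaw 141.73 tz [ 0.0046 -0.0012 -1.    ] op 0.0165 F [ 0.3 -0.1 -5.1]
-0.007, -0.000, 0.001, 0.051, -0.015, -0.001, 0.001, 0.104, -0.023, -0.002, 0.001, 0.156, -0.031, -0.003, 0.001, 0.208, -0.039, -0.005, 0.001, 0.261, -0.046, -0.008, 0.001, 0.313, -0.054, -0.010, 0.001, 0.365, -0.061, -0.013, 0.001, 0.418, -0.068, -0.017, 0.001, 0.470, -0.075, -0.020, 0.001, 0.522, -0.082, -0.025, 0.001, 0.575, -0.089, -0.029, 0.001, 0.627
```

View pics/s11z.png

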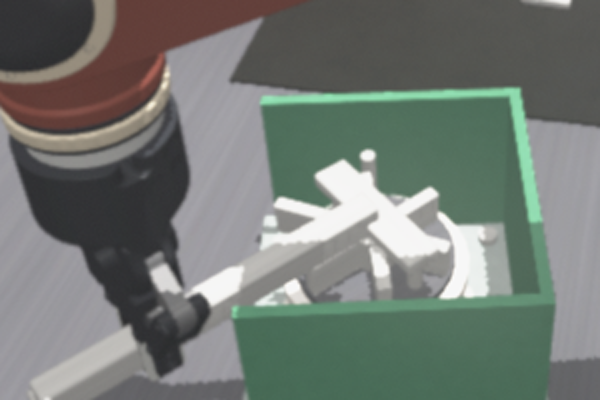

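View pics/t11z.png

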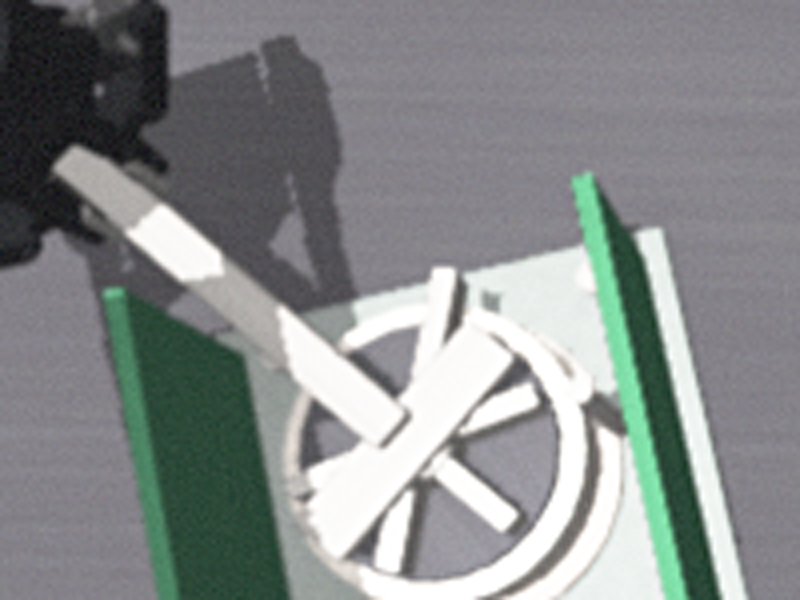

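Reseated. Stroke 2.

Call:
step_arm(targets=[-0.007,0,0.001,0.051,-0.015,-0.001,0.001,0.104,-0.023,-0.002,0.001,0.156,-0.031,-0.003,0.001,0.208,-0.039,-0.005,0.001,0.261,-0.046,-0.008,0.001,0.313,-0.054,-0.01,0.001,0.365,-0.061,-0.013,0.001,0.418,-0.068,-0.017,0.001,0.47,-0.075,-0.02,0.001,0.522,-0.082,-0.025,0.001,0.575,-0.089,-0.029,0.001,0.627])

```text
t: 15.37
tool_pos: [0.6192, 0.1805, 0.1018]
tool_rot: [1.894, 2.499, 0.006]
contact_force: [-0.5, 1.7, -5.5]
opening: 0.0163
```

```bash
python3 -c "
from h import *
arc(.8,-29.2,10,.083)"
```

```text
t 15.3667 p [0.6192 0.1805 0.1018] yaw 105.67 tz [ 0.0068 -0.     -1.    ] op 0.0163 F [-0.5  1.7 -5.5]
-0.008, -0.001, 0.001, 0.050, -0.016, -0.002, 0.001, 0.103, -0.024, -0.003, 0.001, 0.155, -0.031, -0.004, 0.001, 0.207, -0.039, -0.006, 0.001, 0.260, -0.047, -0.009, 0.001, 0.312, -0.054, -0.011, 0.001, 0.364, -0.062, -0.014, 0.001, 0.417, -0.069, -0.018, 0.001, 0.469, -0.076, -0.021, 0.001, 0.521
```

Call:
step_arm(targets=[-0.008,-0.001,0.001,0.05,-0.016,-0.002,0.001,0.103,-0.024,-0.003,0.001,0.155,-0.031,-0.004,0.001,0.207,-0.039,-0.006,0.001,0.26,-0.047,-0.009,0.001,0.312,-0.054,-0.011,0.001,0.364,-0.062,-0.014,0.001,0.417,-0.069,-0.018,0.001,0.469,-0.076,-0.021,0.001,0.521])

```text
t: 16.2
tool_pos: [0.6201, 0.1018, 0.1019]
tool_rot: [2.477, 1.925, 0.011]
contact_force: [-1.0, 2.3, -4.9]
opening: 0.0167
```

```bash
python3 d.py 12;python3 e.py 12 90,130,290,280 100,220,400,420; python3 -c "
from h import *
print(monitor.get_obs()['wrist_torque'])
arc(-29.2,-37.2,8,.083)"
```

```text
t 4 90 130
s 2 100 220
[-0.01134069 -0.0808489   0.01206383]
t 16.3 p [0.6198 0.101  0.1015] yaw 75.77 tz [ 7.7e-03 -2.0e-04 -1.0e+00] op 0.0166 F [-0.1  0.4 -4.3]
-0.002, -0.001, 0.001, 0.017, -0.005, -0.001, 0.001, 0.034, -0.007, -0.001, 0.001, 0.052, -0.010, -0.001, 0.001, 0.069, -0.013, -0.001, 0.001, 0.087, -0.015, -0.002, 0.001, 0.104, -0.018, -0.002, 0.001, 0.122, -0.021, -0.002, 0.001, 0.139
```

View pics/s12z.png

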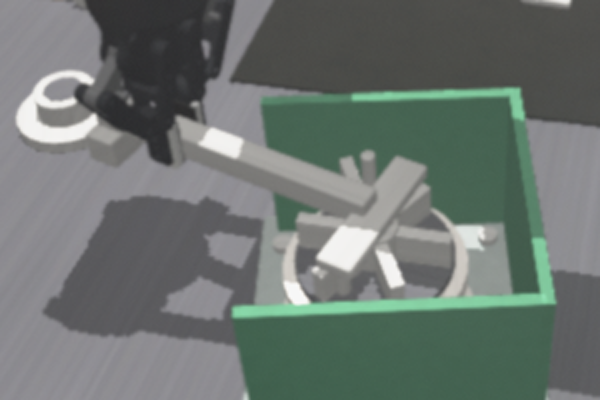

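View pics/t12z.png

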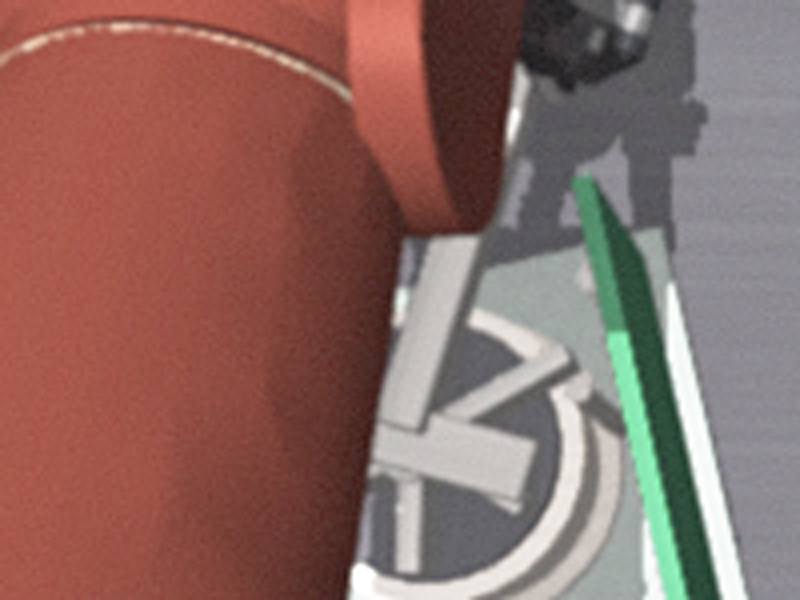

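The tab at (560,352) in the top crop is just short of the post at (580,390). I'll creep in while watching the force.

Call:
step_arm(targets=[-0.002,0,0.001,0.017,-0.005,-0.001,0.001,0.034,-0.007,-0.001,0.001,0.052])

```text
t: 16.55
tool_pos: [0.6178, 0.0944, 0.1013]
tool_rot: [2.524, 1.86, 0.012]
contact_force: [1.1, -1.0, -3.2]
opening: 0.0164
```

Call:
step_arm(targets=[-0.001,0,0,0.009,-0.003,0,0,0.017])

```text
t: 16.72
tool_pos: [0.6169, 0.0916, 0.1014]
tool_rot: [2.54, 1.838, 0.012]
contact_force: [0.5, 1.0, -4.4]
opening: 0.0165
```

```bash
python3 -c "
from h import *
print(monitor.get_obs()['wrist_torque'])
arc(-33.2,-37.2,4,.083)"
```

```text
[ 0.12992808 -0.01959375  0.09611404]
t 16.7167 p [0.6169 0.0916 0.1014] yaw 71.8 tz [ 9.9e-03 -7.0e-04 -1.0e+00] op 0.0165 F [ 0.5  1.  -4.4]
-0.003, -0.001, 0.001, 0.017, -0.006, -0.001, 0.001, 0.035, -0.008, -0.001, 0.001, 0.052, -0.011, -0.001, 0.001, 0.070
```

Call:
step_arm(targets=[-0.001,0,0,0.009,-0.003,0,0,0.017,-0.003,0,0,0.017])

```text
t: 16.97
tool_pos: [0.616, 0.089, 0.1014]
tool_rot: [2.557, 1.816, 0.013]
contact_force: [1.8, 2.0, -3.8]
opening: 0.0162
```

```bash
python3 d.py 13;python3 e.py 13 90,130,290,280 100,220,400,420; python3 -c "
from h import *
o=monitor.get_obs();print(o['wrist_torque'],o['contact_force'])"
```

```text
t 4 90 130
s 2 100 220
[ 0.36299844 -0.06577812  0.09451559] [ 0.2004616   1.82097169 -4.63625159]
```

Call:
step_arm(targets=[-0.001,0,0,0.009,-0.003,0,0,0.017,-0.003,0,0,0.017])

```text
t: 17.32
tool_pos: [0.6156, 0.0879, 0.1017]
tool_rot: [2.572, 1.797, 0.019]
contact_force: [2.4, 7.5, -4.7]
opening: 0.0165
```

```bash
python3 d.py 14;python3 e.py 14 90,130,290,280 100,220,400,420; python3 -c "
from h import *
o=monitor.get_obs();print(o['wrist_torque'],o['contact_force']);show()"
```

```text
t 4 90 130
s 2 100 220
[ 0.98540432 -0.45121034  0.72900901] [ 2.43634764  6.84244395 -5.66783456]
t 17.4167 p [0.6157 0.088  0.1018] yaw 69.92 tz [ 0.0121  0.0031 -0.9999] op 0.0164 F [ 2.4  6.8 -5.7]
```

View pics/t14z.png

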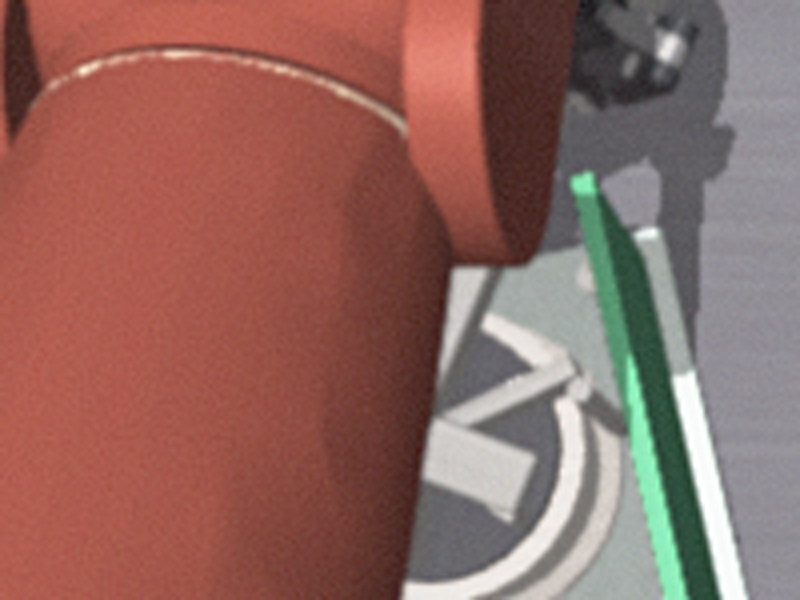

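View pics/s14z.png

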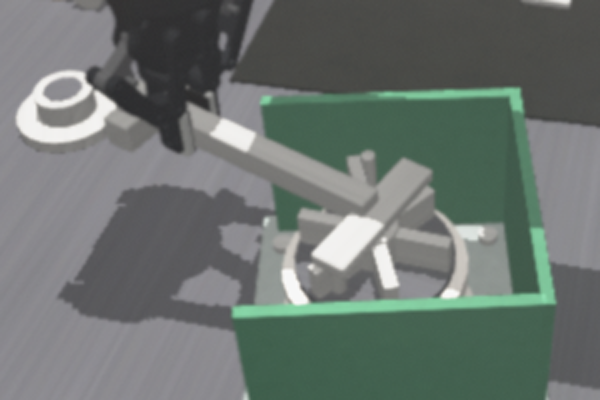

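The tab is against the post at (575,380) and the reaction has risen to 7 N, about 1 N·m, well over the ring's friction. Backing off to mid-gap and lifting.

Call:
step_arm(targets=[0.005,0,0,-0.035,0.012,-0.001,0,-0.08,0.02,-0.001,0,-0.13,0.026,-0.002,0,-0.17,0.026,-0.002,0,-0.17,0.026,-0.002,-0.008,-0.17,0.026,-0.002,-0.02,-0.17,0.026,-0.002,-0.035,-0.17,0.026,-0.002,-0.05,-0.17,0.026,-0.002,-0.07,-0.17,0.026,-0.002,-0.09,-0.17,0.026,-0.002,-0.11,-0.17])

```text
t: 18.42
tool_pos: [0.6218, 0.1125, 0.2153]
tool_rot: [2.408, 2.007, 0.021]
contact_force: [-0.2, 0.4, -5.1]
opening: 0.0166
```

```bash
python3 d.py 15;python3 e.py 15 90,130,290,280 100,220,400,420; python3 -c "
from h import *
show((.5695,-.163,.2115,95.5))"
```

```text
t 4 90 130
s 2 100 220
t 18.5167 p [0.6245 0.1127 0.2195] yaw 79.63 tz [ 0.0239  0.0037 -0.9997] op 0.0164 F [ 1.2  0.7 -3.3]
-0.281, -0.005, 0.006, -0.277
```

View pics/t15z.png

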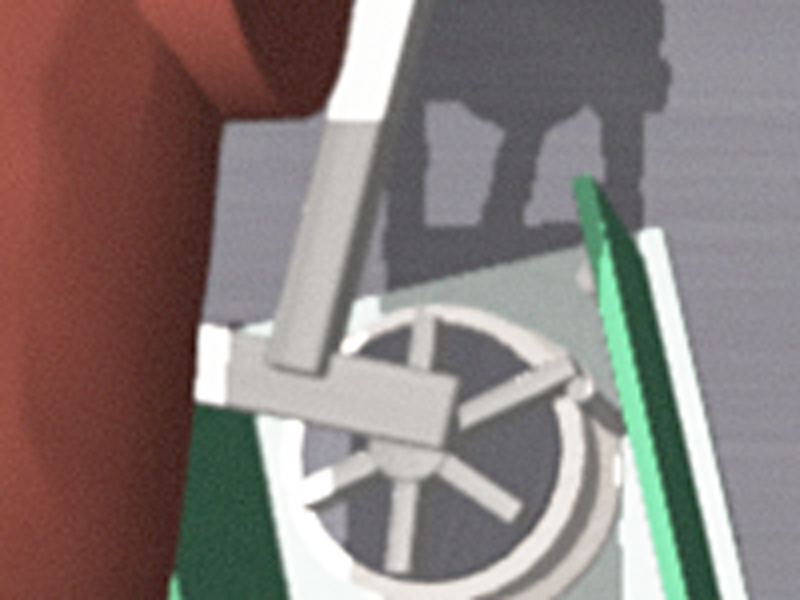

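View pics/s15z.png

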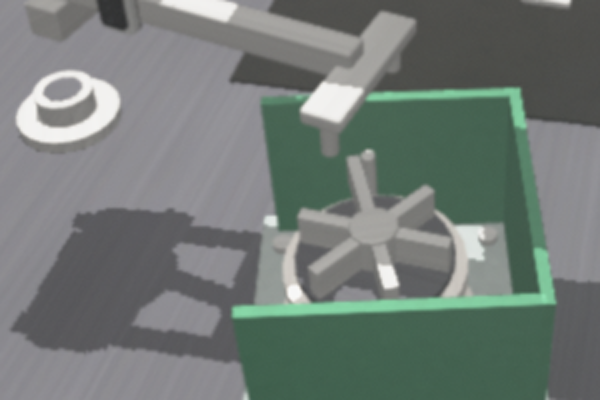

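```bash
python3 g.py 15 t:572,366 t:514,517 t:397,571 t:306,497 t:425,316 s:354,159 s:432,191 s:449,243 s:391,291 s:312,284 s:300,217; python3 -c "
from h import *
show((.5695,-.163,.2115,95.5))"
```

```text
t:572,366 ang -78.4 mod60 41.6 r 0.067
t:514,517 ang -140.0 mod60 40.0 r 0.050
t:397,571 ang 162.2 mod60 42.2 r 0.050
t:306,497 ang 105.3 mod60 45.3 r 0.045
t:425,316 ang -17.1 mod60 42.9 r 0.048
s:354,159 ang -77.2 mod60 42.8 r 0.066
s:432,191 ang -140.0 mod60 40.0 r 0.048
s:449,243 ang 162.1 mod60 42.1 r 0.048
s:391,291 ang 100.6 mod60 40.6 r 0.052
s:312,284 ang 49.1 mod60 49.1 r 0.057
s:300,217 ang -14.1 mod60 45.9 r 0.049
t 18.5167 p [0.6245 0.1127 0.2195] yaw 79.63 tz [ 0.0239  0.0037 -0.9997] op 0.0164 F [ 1.2  0.7 -3.3]
-0.281, -0.005, 0.006, -0.277
```

Ring tab is at -77 to -78°, and the stop is at -77.8°, so it's locked. Carrying the wrench back to its old spot on the mat.

Call:
step_arm(targets=[-0.008,0,0.0,-0.01,-0.03,0,0.0,-0.03,-0.06,-0.001,0.001,-0.06,-0.09,-0.002,0.002,-0.09,-0.12,-0.002,0.003,-0.12,-0.15,-0.003,0.003,-0.15,-0.18,-0.003,0.004,-0.18,-0.21,-0.004,0.005,-0.21,-0.24,-0.004,0.005,-0.24,-0.265,-0.005,0.006,-0.265,-0.281,-0.005,0.006,-0.277,-0.281,-0.005,0.006,-0.277])

```text
t: 19.52
tool_pos: [0.5674, -0.1663, 0.2097]
tool_rot: [2.107, 2.311, 0.026]
contact_force: [0.7, -0.4, -3.5]
opening: 0.0162
```

Call:
step_arm(targets=[0,0,0,0,0,0,0,0])

```text
t: 19.68
tool_pos: [0.5665, -0.1664, 0.2086]
tool_rot: [2.109, 2.312, 0.024]
contact_force: [0.6, 0.6, -3.5]
opening: 0.0162
```

```bash
python3 d.py 16; python3 e.py 16 340,130,500,250 180,60,440,200; python3 -c "
from h import *
show((.5695,-.163,.06,95.5),(.5695,-.163,.0235,95.5))"
```

```text
t 5 340 130
s 3 180 60
t 19.7833 p [ 0.5671 -0.1655  0.2091] yaw 95.32 tz [ 0.0206  0.0033 -0.9998] op 0.0166 F [ 0.6 -0.3 -4.2]
0.002, -0.001, 0.149, -0.003
0.002, -0.001, 0.186, -0.003
```

View pics/s16z.png

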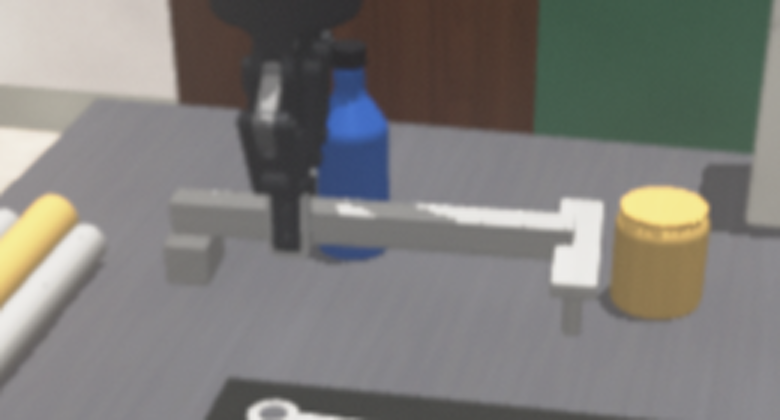

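View pics/s16.png

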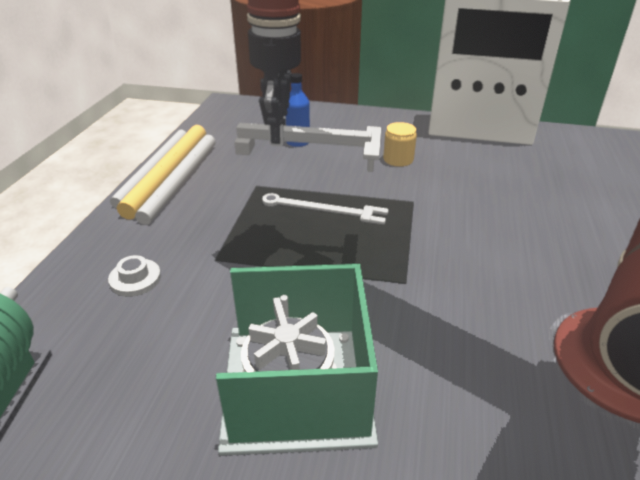

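Call:
step_arm(targets=[0.001,0,0.01,0,0.002,-0.001,0.03,-0.003,0.002,-0.001,0.06,-0.003,0.002,-0.001,0.09,-0.003,0.002,-0.001,0.12,-0.003,0.002,-0.001,0.145,-0.003,0.002,-0.001,0.162,-0.003,0.002,-0.001,0.172,-0.003,0.002,-0.001,0.176,-0.003,0.002,-0.001,0.176,-0.003,0.002,-0.001,0.176,-0.003])

```text
t: 20.7
tool_pos: [0.5706, -0.1632, 0.0343]
tool_rot: [2.102, 2.315, 0.026]
contact_force: [0.0, -0.1, -4.1]
opening: 0.0161
```

```bash
python3 -c "
from h import *
show((.569,-.163,.022,95.5))"
```

```text
t 20.7 p [ 0.5706 -0.1632  0.0343] yaw 95.52 tz [ 0.0224  0.0025 -0.9997] op 0.0161 F [ 0.  -0.1 -4.1]
0.000, -0.002, 0.012, 0.000
```

Call:
step_arm(targets=[0,0,0.003,0,0,0,0.006,0,0,0,0.008,0,0,0,0.009,0,0,0,0.01,0,0,0,0.01,0])

```text
t: 21.2
tool_pos: [0.5709, -0.1633, 0.0245]
tool_rot: [2.102, 2.315, 0.026]
contact_force: [0.6, -0.2, -3.7]
opening: 0.0166
```

```bash
python3 d.py 17; python3 e.py 17 340,130,500,250 220,180,420,280; python3 -c "
from h import *
print(monitor.get_obs()['wrist_torque'])
show((.569,-.163,.022,95.5))"
```

```text
t 5 340 130
s 4 220 180
[-0.0285569   0.09863631 -0.06452632]
t 21.3 p [ 0.5709 -0.1633  0.0246] yaw 95.52 tz [ 0.0225  0.0024 -0.9997] op 0.0163 F [-0.   0.5 -3.8]
0.000, -0.002, 0.003, 0.000
```

View pics/s17z.png

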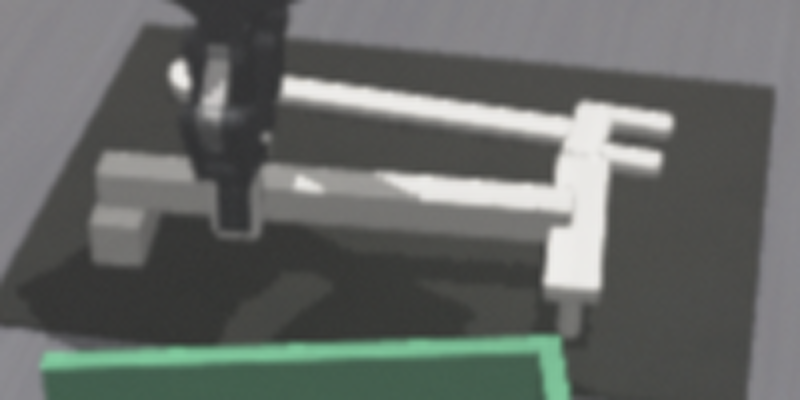

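Call:
step_arm(targets=[0,0,0.001,0,0,0,0.002,0,0,0,0.003,0,0,0,0.003,0])

```text
t: 21.63
tool_pos: [0.5714, -0.1634, 0.0223]
tool_rot: [2.101, 2.314, 0.027]
contact_force: [0.8, 1.5, 1.0]
opening: 0.0163
```

Call:
step_arm(targets=[0,0,0.001,0,0,0,0.002,0,0,0,0.002,0])

```text
t: 21.88
tool_pos: [0.5714, -0.1634, 0.0223]
tool_rot: [2.102, 2.316, 0.025]
contact_force: [-6.2, 3.1, 10.9]
opening: 0.0164
```

Contact at z ≈ 0.022 with about 11 N of reaction. Releasing.

Call:
step_arm(targets=[0,0,-0.001,0,0,0,-0.001,0,0,0,-0.001,0,0,0,-0.001,0,0,0,-0.001,0,0,0,-0.001,0], grip=0.055, force=20)

```text
t: 22.38
tool_pos: [0.5713, -0.1634, 0.023]
tool_rot: [2.102, 2.316, 0.025]
contact_force: [-0.1, -0.7, -0.2]
opening: 0.0551
```

```bash
python3 d.py 18; python3 e.py 18 340,130,500,250 220,180,420,280; python3 -c "
from h import *
show((.569,-.163,.15,95.5))"
```

```text
t 5 340 130
s 4 220 180
t 22.4833 p [ 0.5713 -0.1634  0.023 ] yaw 95.54 tz [ 0.0212  0.0025 -0.9998] op 0.055 F [-0.4 -0.1  0.2]
0.001, 0.000, -0.127, 0.001
```

View pics/s18z.png

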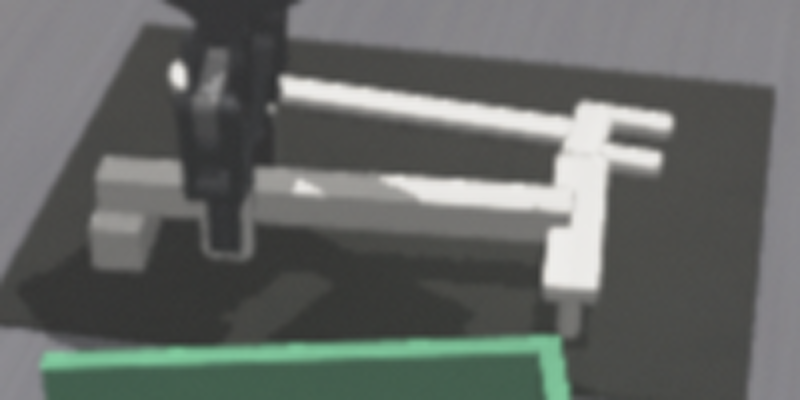

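The fingers are open and the wrench is standing as it did at the start. Retracting up, then aside for a final look.

Call:
step_arm(targets=[0,0,-0.006,0,0,0,-0.015,0,0,0,-0.03,0,0,0,-0.055,0,0,0,-0.085,0,0,0,-0.115,0,0,0,-0.145,0,0,0,-0.175,0,0,0,-0.2,0,0,0,-0.21,0,0,0,-0.21,0])

```text
t: 23.4
tool_pos: [0.5685, -0.1647, 0.2377]
tool_rot: [2.097, 2.31, 0.029]
contact_force: [0.3, -0.0, -0.7]
opening: 0.0549
```

Call:
step_arm(targets=[0.03,0,0,0,0.07,0,0,0,0.11,0,0,0,0.15,0,0,0,0.19,0,0,0,0.23,0,0,0,0.27,0,0,0,0.31,0,0,0,0.35,0,0,0,0.39,0,0,0,0.43,0,0,0,0.46,0,0,0])

```text
t: 24.4
tool_pos: [0.5222, 0.2957, 0.2333]
tool_rot: [2.097, 2.314, 0.024]
contact_force: [0.6, 0.2, -0.9]
opening: 0.0548
```

Call:
step_arm(targets=[0.02,0,0,0,0.05,0,0,0,0.07,0,0,0,0.08,0,0,0,0.08,0,0,0,0.08,0,0,0])

```text
t: 24.9
tool_pos: [0.514, 0.3747, 0.2315]
tool_rot: [2.096, 2.314, 0.02]
contact_force: [0.6, -0.2, 0.5]
opening: 0.0551
```

```bash
python3 d.py 19; python3 e.py 19 90,130,290,280 220,180,420,280; python3 -c "
from h import *
o=monitor.get_obs();print(o['dq']);show()"
```

```text
t 4 90 130
s 4 220 180
[-0.0060494  -0.00884696 -0.00447632  0.00229287  0.00149661  0.00323411]
t 25.0 p [0.5145 0.3741 0.2324] yaw 95.57 tz [ 0.0238 -0.0024 -0.9997] op 0.0549 F [ 0.7 -0.6 -0.3]
```

View pics/t19.png

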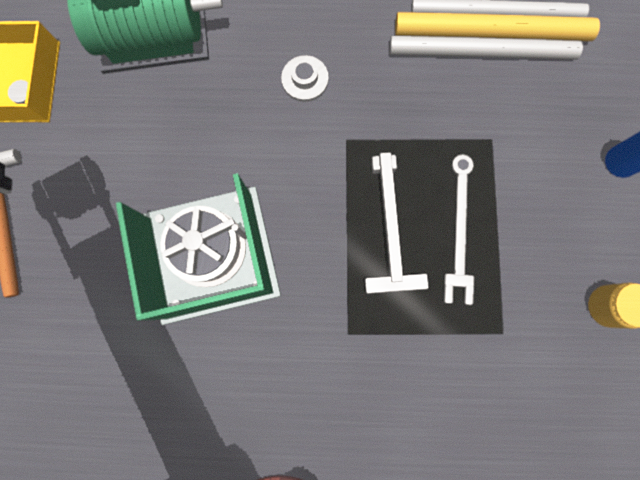

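View pics/s19.png

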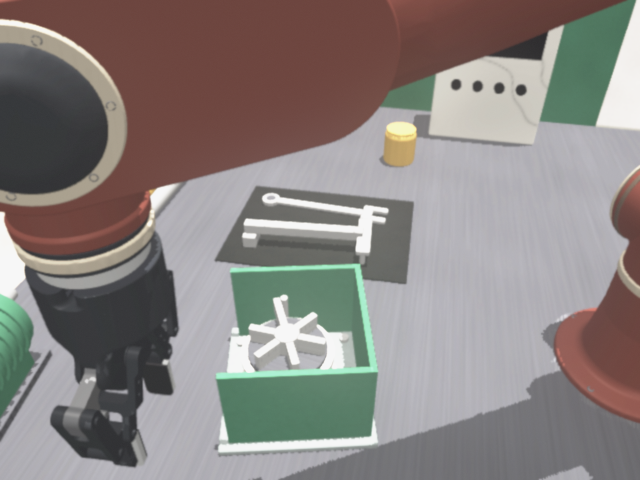

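View pics/t19z.png

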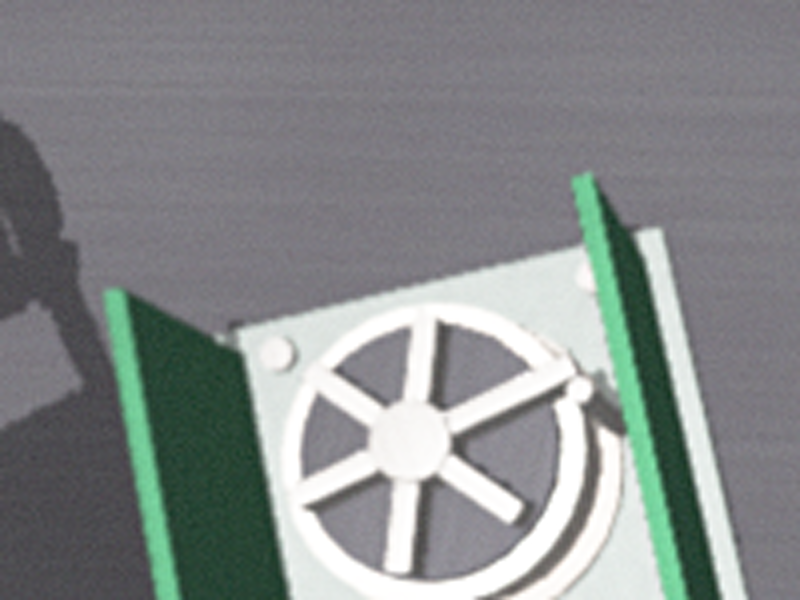

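```bash
python3 g.py 19 t:567,368 t:514,517 t:396,571 t:425,316 t:287,377
```

```text
t:567,368 ang -78.3 mod60 41.7 r 0.065
t:514,517 ang -140.0 mod60 40.0 r 0.050
t:396,571 ang 161.7 mod60 41.7 r 0.050
t:425,316 ang -17.1 mod60 42.9 r 0.048
t:287,377 ang 50.2 mod60 50.2 r 0.055
```

The tab at (567,368) touches the post at (580,388) in the crop. The wrench stands on the mat in its original place, and the arm is clear and still. Handing in.

```bash
python3 -c "
from h import *
print(ticket.finish_job())"
```

```text
the job is handed in; nothing more can be done
None
```

The strainer cover is locked: I turned the ring clockwise in two strokes, lifting and reseating the wrench once between them, until the long tab met the stop post. The wrench is back on the mat in its original place and released.

- **Ring:** the tab measured about -78° from the housing's x axis, against -77.8° at the stop. The last pictures show it touching the post. At the end of the second stroke the reaction at the grip rose to about 7 N, roughly 1 N·m, well above the ring's 0.25 N·m of friction.
- **Wrench:** it stands level on its pins and foot, with the spanner beside it undisturbed. The fingers are open and the arm is clear and nearly still.
- **Time and forces:** the clock read 25 s at the last check. The largest force reading at the end of any move was about 13 N, while setting the wrench down. I did not record forces in between.
- **Disagreements:** some lobe tips gave angles several degrees off the rest where they were partly hidden or hard to pick out. The tool had also tilted by about 1.3° by the end, so I pressed the wrench down lightly before letting go.

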